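Set up the gouging bench

TASK

Get the bench ready for gouging: swing the clamp's lever open, seat the steel test coupon fully down in its pocket and swing the lever fully shut over it; move all the carbon rods from the wooden rack into the deep pot, foot down and all leaning against the rim over the side with the lug; and turn the current dial so that its pointer points at the index clip. Leave the tape roll and the hammer where they are.

Things in the scene. Friction and masses are not known exactly. Their poses are not given: they have to be found in the camera images.
- rack: Fixed wooden block 190 x 50 x 55 mm high (long along its x) with four square pockets 15 x 15 mm in a row along its x at -66, -22, +22, +66 mm, 45 mm deep (floor 10 mm up). Origin: centre of its underside. Rods stand loosely in some of the pockets.
- rod0: Copper-clad gouging carbon: straight round rod 12 mm thick, 200 mm long, rounded ends, black last 30 mm at the foot, 40 g. Origin: centre of the foot end; its z axis runs up the rod to the top end. May be absent.
- rod1: Copper-clad gouging carbon: straight round rod 12 mm thick, 200 mm long, rounded ends, black last 30 mm at the foot, 40 g. Origin: centre of the foot end; its z axis runs up the rod to the top end. May be absent.
- rod2: Copper-clad gouging carbon: straight round rod 12 mm thick, 200 mm long, rounded ends, black last 30 mm at the foot, 40 g. Origin: centre of the foot end; its z axis runs up the rod to the top end. May be absent.
- rod3: Copper-clad gouging carbon: straight round rod 12 mm thick, 200 mm long, rounded ends, black last 30 mm at the foot, 40 g. Origin: centre of the foot end; its z axis runs up the rod to the top end. May be absent.
- rod0_top (a point): Centre of the top end of rod0.
- rod1_top (a point): Centre of the top end of rod1.
- rod2_top (a point): Centre of the top end of rod2.
- rod3_top (a point): Centre of the top end of rod3.
- pot: Fixed deep rod pot: steel pipe offcut, outside diameter 140 mm, wall 6 mm (128 mm inside), 120 mm high, inner floor 10 mm above the bench, on a 150 mm square foot plate 6 mm thick. Origin: centre of its underside, z up. A flat steel lug 34 x 30 x 8 mm sticks out level on its -x side, 100 mm up. Rods are to lean towards its -x.
- pot_rim (a point): Centre of the pot's mouth, 120 mm above the bench.
- pot_lug (a point): On top of the pot's lug, 90 mm from the pot's axis.
- coupon: Steel weld test coupon, loose block 40 (its x) x 56 (its y) x 45 mm high, about 0.6 kg, with a groove 10 mm wide and 8 mm deep along its x across the middle of the top. Origin: centre of its underside. Either way round fits.
- clamp: Fixed clamp on a base plate 100 x 135 x 8 mm. Pocket of four walls 6 mm thick, inside 44 (x) x 60 (y) mm, floor 8 mm and wall tops 22 mm above the bench; the coupon stands in it with its y along the clamp's y (either way). The lever's pivot post stands at y = +62 mm. Origin: centre of the underside below the pocket's centre.
- pocket (a point): Centre of the pocket's floor, 8 mm above the bench, axes as the clamp's.
- lever (a joint): Angle of the locking lever about its upright pivot, rad: 0 shut, the bar lying along the clamp's -y over the pocket (2.5 mm above a seated coupon); grows anticlockwise from above to 1.9 open; at 1.57 the bar points along the clamp's +x. Stays where it is left; needs about 2 N at the handle.
- lever_hinge (a point): On the lever's upright pivot axis, at the height of lever_pin.
- remote: Fixed current remote control, grey box 110 x 100 x 50 mm high. Origin: centre of its underside, below the dial's axis.
- dial (a joint): Angle of the current dial, rad: grows clockwise from above, 0 to 3.0 (stops at both ends). At 0 the dial's white pointer points along the remote's -x. Light friction, stays where it is left.
- dial_grip (a point): On the dial's axis, half way up its grip bar: 42 mm long (dial's x) x 12 mm thick (dial's y) x 26 mm high, from 58 to 84 mm above the bench (this point is at 71 mm), on a round skirt 50 mm across. Axes turn with the dial; the white pointer line is towards its -x end.
- index: Small dark steel index clip 12 x 5 x 4 mm on the dial's scale, 34 mm from the dial's axis, somewhere round it. Origin on the dial's axis, 51 mm above the bench; the clip lies towards its -x. The dial is set when its pointer points at the clip (the two x axes agree); no clip position needs a dial angle outside 1.4 to 2.5.
- tape: Bystander: roll of white tape 80 mm across, 24 mm high, loose.
- hammer: Bystander: hammer 240 mm long lying on the bench.
- lever_pin (a point): On the axis of the lever's upright round black handle (16 mm thick, 45 mm long, standing on the bar from 65.5 to 110.5 mm above the bench); this point is 88.5 mm above the bench, 105 mm from the pivot axis.
Things that resemble listed ones, but are neither listed nor needed, are in the scene too. Of the things shaped like the coupon, the steel one is meant.

How it is judged:
By the outcome, as a careful person would: the job done as asked, in the order asked, and still so for the second after the job is handed in, with the robot touching nothing.
Of rod0, rod1, rod2, rod3 only 3 to 4 are there at a start; the rules pass over those that are not, and their reading is None.
At some moment in a run one of coupon may be knocked a few centimetres aside while the robot is not near it.
It also fails if it takes over 200 s, if anything falls off the work surface, if the arm or the gripper's body presses on something with over 40 N, if the wrist force passes 120 N, or if a joint passes its speed limit or range.

ROBOT

A 6-joint arm with a two-finger parallel gripper is mounted at the origin on the work surface. World frame = base frame: x ahead of the robot, y to its left, z up, the work surface at z = 0. Lengths are in m, angles in rad, forces in N, time in s.
With the tool pointing down it reaches from about 0.25 to 0.775 m from the base axis. Payload 4 kg.
Tool frame: the origin (TCP) lies where the fingers leave the gripper's body, on its centre line; the fingertips stand 97 mm ahead of it and the grasp point (between the pads) lies 78 mm ahead of it; z points along the fingers, y is the line along which they close (so a half turn about z gives the same grasp; the last joint's range is limited). The gripper opens to 94 mm and grips with 3 to 60 N. Pads are 16 mm wide; open, the fingers measure 119 mm over their backs; the gripper's body (75 mm by 177 mm) begins 78 mm behind the grasp point.
Start: joints at [-0.103, 0.087, 1.371, -0, 1.684, -0.103], TCP at [0.55, -0, 0.303] pointing down, gripper open.
Joint ranges: [-3.1, 3.1], [-0.76, 2.03], [0.27, 2.55], [-1.08, 4.22], [0.17, 2.65], [-2.57, 2.57]. Speed limits (rad/s): [2.79, 2.79, 3.14, 3.14, 3.14, 3.14].

INTERFACE

Orientations are given as [roll, pitch, yaw] about the fixed x, y, z axes, in that order (R = Rz(yaw) Ry(pitch) Rx(roll)).
In Python, from bench import robot, eyes gives the robot as it stands. The module is installed in compiled form; this text tells all that it offers.
- The arm moves only by the tool carry_out, never from a script. Its argument "deltas" is a list of rows, each an object of numbers: "dx", "dy", "dz": the shift along the tool's x, y, z each as a share of 0.02 m, from -1 to 1; "wx", "wy", "wz": the turn, a rotation vector about the tool's x, y, z each as a share of 0.12 rad, from -1 to 1; "gripper": the closure in counts, from 0 (fully open) to 255 (shut). In form: [{"dx": .., "dy": .., "dz": .., "wx": .., "wy": .., "wz": .., "gripper": ..}, ...]. A call has 1 to 20 rows; each row shifts and turns the commanded pose from where the row before left it, along the tool's axes as they then stand; what a row does not reach is not made up. A row lasts 1/12 s, in which the tool goes at most 41.7 mm and 7.16 degrees, less where a joint would pass 70% of its speed; a pose out of reach is approached as far as the arm can. A call with a number of a shift or a turn outside -1 to 1 is refused whole. A call with a gripper value outside its range is refused whole. The fingers move at their own pace and stop on an object; the grip force is fixed at half the most. Time passes only in rows, so rows that do not move let the fingers close. It gives the time, the measured TCP pose, the force, the opening and the grip force at its end, in the units of the state.
- robot.get_obs(): the state, without advancing time (a new reading comes with each control period).
- eyes.snapshot(name): name is "scene" or "side" or "wrist"; returns the picture (420x560x3 uint8, red, green, blue); there is no depth.
- eyes.get_calibration(name): a dict with "fovy" (degrees; the focal length in pixels is half the picture's height over the tangent of half this angle, whatever the lens; pixels are square), "cx", "cy" (the principal point, pixels), "R" (3x3) and "t" (3): a world point X has camera coordinates R X + t. Camera axes: x right, y down, z forward; pixel columns grow to the right and rows downward; lengths in m; the calibration is good to about 2 mm. A picture is of the moment at which its call begins: read the wrist's pose just before it. get_calibration takes no time and is no camera call; for the wrist camera it gives the pose at the moment of the call.
- robot.close_job(): hands the job in; it is judged then, once.
The state is a dict: "time": time; "joint_positions": joint angles; "qvel": joint speeds; "joint_torque": joint torques, N m; "tool_pos": TCP position; "ee_rot": TCP orientation; "wrist_force": force on the tool from outside, world axes, zero at the start; "wrist_torque": the same for the moment, N m; "width": finger opening in m; "finger_force": force on a finger pad.
Only numpy, scipy, OpenCV 4.12 (cv2) and the standard library are available. Lean on these libraries where they do the work, as an engineer would, in place of code of your own. Each camera call takes 0.05 s, during which the arm holds its last target. There are 200 camera calls.

## Working session

There is one attempt and no reset: what is moved stays moved. The work goes in short steps, Python scripts to look and compute and a tool call to move; the robot and the scene stay as the last step left them, time stands still between calls to the robot, and variables do not carry over. Pictures are saved under pics/ and viewed, at most 14 in all, crops included, and the job is handed in when it is done.

Besides the shell and the picture viewer there is one more tool, called as name([rows], argument=value, ...), one row to a line, values as JSON. carry_out: Moves the arm, as the interface text tells. Shift numbers are shares of 0.02 m and turn numbers shares of 0.12 rad, none past 1 either way. Its arguments: {"type":"object","properties":{"deltas":{"type":"array","items":{"type":"object","properties":{"dx":{"type":"number"},"dy":{"type":"number"},"dz":{"type":"number"},"wx":{"type":"number"},"wy":{"type":"number"},"wz":{"type":"number"},"gripper":{"type":"number"}}}}},"required":["deltas"]}

```bash
mkdir -p pics; cat > h.py <<'E'
import numpy as np, cv2
from bench import robot, eyes
def cal(n):
    c=eyes.get_calibration(n); f=210/np.tan(np.radians(c['fovy'])/2)
    return f,c['cx'],c['cy'],np.array(c['R']),np.array(c['t'])
def snap(n,name,scale=1):
    c=cal(n); im=eyes.snapshot(n)[:,:,::-1].copy()
    cv2.imwrite(f'pics/{name}.png',im); np.savez(f'pics/{name}.npz',f=c[0],cx=c[1],cy=c[2],R=c[3],t=c[4])
    return im
def load(name):
    z=np.load(f'pics/{name}.npz'); return float(z['f']),float(z['cx']),float(z['cy']),z['R'],z['t']
def ray(c,u,v):
    f,cx,cy,R,t=c; d=R.T@np.array([(u-cx)/f,(v-cy)/f,1]); return -R.T@t,d
def onz(c,u,v,z):
    o,d=ray(c,u,v); return o+d*(z-o[2])/d[2]
def proj(c,X):
    f,cx,cy,R,t=c; p=R@np.array(X)+t; return p[0]/p[2]*f+cx,p[1]/p[2]*f+cy
def tri(c1,p1,c2,p2):
    A=[];b=[]
    for c,p in((c1,p1),(c2,p2)):
        o,d=ray(c,*p); d/=np.linalg.norm(d); P=np.eye(3)-np.outer(d,d); A.append(P); b.append(P@o)
    return np.linalg.lstsq(np.vstack(A),np.hstack(b),rcond=None)[0]
E
python3 - <<'E'
from h import *
for n in('scene','side','wrist'):
    snap(n,n+'0'); c=cal(n); print(n,c[:3],(-c[3].T@c[4]).round(3),c[3].round(2).tolist())
a=cv2.imread('pics/scene0.png');cv2.imwrite('pics/scene0b.png',cv2.resize(a,(800,600),interpolation=cv2.INTER_CUBIC))
a=cv2.imread('pics/side0.png');cv2.imwrite('pics/side0b.png',cv2.resize(a,(800,600),interpolation=cv2.INTER_CUBIC))
print(robot.get_obs())
E
```

```text
scene (np.float64(437.267623663617), 292.3302700498839, 210.1119824295874) [ 1.205 -0.189  0.906] [[0.34, 0.94, -0.0], [0.68, -0.25, -0.68], [-0.64, 0.24, -0.73]]
side (np.float64(464.94757556248504), 282.4421216091277, 213.37346191138192) [0.009 0.786 0.693] [[-0.8, -0.6, -0.01], [-0.31, 0.42, -0.85], [0.51, -0.68, -0.52]]
wrist (np.float64(366.0984658457793), 277.3980860015696, 207.65077435090924) [0.55  0.082 0.385] [[1.0, -0.0, -0.0], [-0.0, -0.96, 0.28], [-0.0, -0.28, -0.96]]
{'time': 0.15, 'joint_positions': array([-1.03096551e-01,  8.77846075e-02,  1.37185920e+00, -1.97356041e-05,
        1.68356570e+00, -1.03074174e-01]), 'qvel': array([-0.0002939 , -0.00258426, -0.00537126,  0.0031416 , -0.00010015,
        0.00187481]), 'joint_torque': array([ 1.24418581e-03, -3.40636396e+01, -3.02795255e+01,  7.18983379e-02,
        3.04441026e-02, -1.11468453e-04]), 'tool_pos': array([5.49761474e-01, 1.69599678e-05, 3.01797549e-01]), 'ee_rot': array([-3.13998237e+00, -1.46850700e-04,  1.57077163e+00]), 'wrist_force': array([-0.41887648, -0.2575963 , -0.73625064]), 'wrist_torque': array([-0.02233888,  0.00878338, -0.02490669]), 'finger_force': 0.0, 'width': 0.09390042346086262}
```

View pics/scene0b.png

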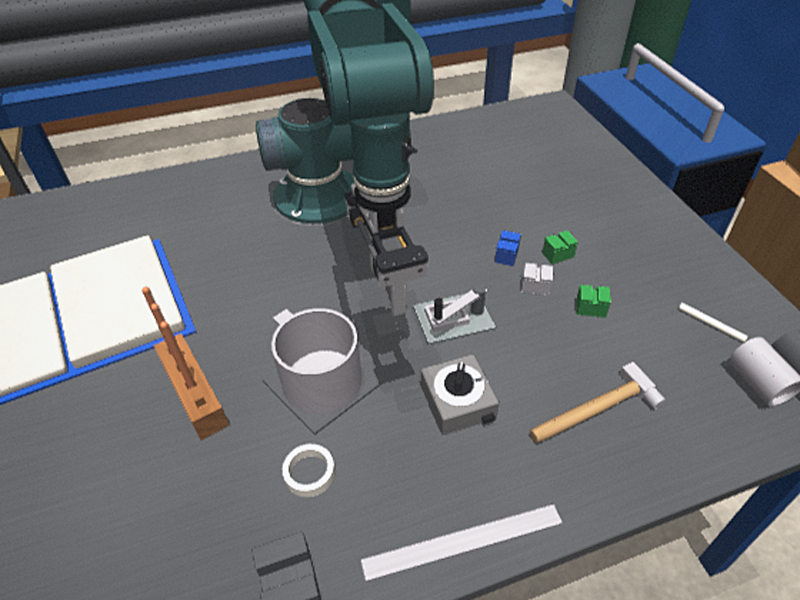

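View pics/side0b.png

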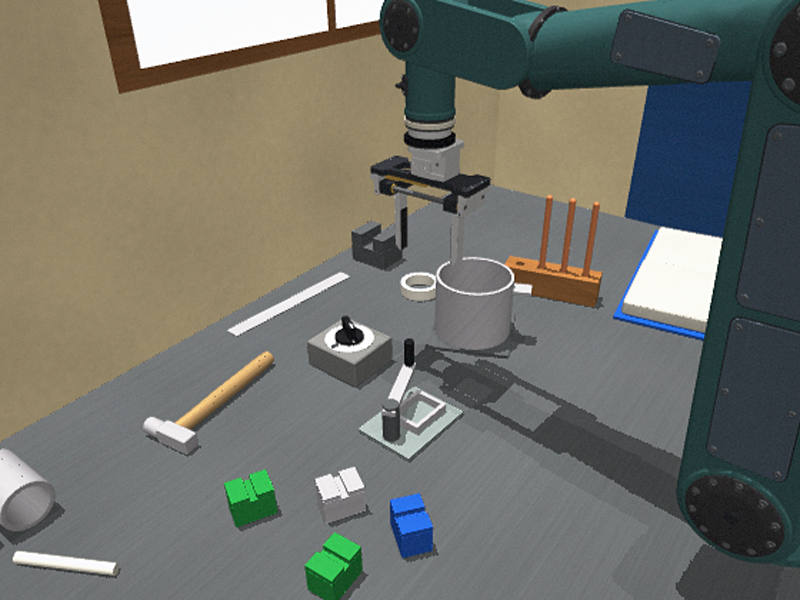

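```bash
python3 - <<'E'
from h import *
k=1/1.42857
s=load('scene0'); d=load('side0')
def S(n,u,v,z): print('scene',n,onz(s,u*k,v*k,z).round(4))
def D(n,u,v,z): print('side',n,onz(d,u*k,v*k,z).round(4))
def T(n,a,b): print('tri',n,tri(s,(a[0]*k,a[1]*k),d,(b[0]*k,b[1]*k)).round(4))
S('coupon',538,271,.045);D('coupon',341,480,.045)
T('pin',(438,299),(409,340));T('post',(480,293),(391,404))
S('plate',421,343,.008);S('plate',495,328,.008);S('plate',411,306,.008)
D('plate',361,429,.008);D('plate',404,457,.008);D('plate',463,410,.008)
for u,v in((422,368),(480,352),(497,388),(438,412)):S('remote',u,v,.05)
for u,v in((308,347),(349,323),(392,345),(350,366)):D('remote',u,v,.05)
S('pot',316,341,.12);D('pot',475,278,.12)
S('lug',285,317,.1);D('lug',524,289,.1)
T('rodA',(147,291),(548,197));T('rodB',(153,308),(571,200));T('rodC',(147,291),(596,204))
for u,v in((155,346),(181,334),(229,417),(201,437)):S('rack',u,v,.055)
for u,v in((506,258),(601,276),(519,268),(601,280)):D('rack',u,v,.055)
a=cv2.imread('pics/scene0.png')
c=cv2.resize(a[180:310,280:430],None,fx=4,fy=4,interpolation=cv2.INTER_CUBIC);cv2.imwrite('pics/c1.png',c)
E
```

```text
scene coupon [0.4529 0.3397 0.045 ]
side coupon [0.45   0.3369 0.045 ]
tri pin [0.5125 0.1016 0.1112]
tri post [0.4799 0.1967 0.0624]
scene plate [0.5167 0.0692 0.008 ]
scene plate [0.5308 0.2134 0.008 ]
scene plate [0.4224 0.0834 0.008 ]
side plate [0.5193 0.2149 0.008 ]
side plate [0.4314 0.2241 0.008 ]
side plate [0.418  0.0865 0.008 ]
scene remote [0.601  0.0396 0.05  ]
scene remote [0.6034 0.1467 0.05  ]
scene remote [0.6828 0.142  0.05  ]
scene remote [0.6926 0.033  0.05  ]
side remote [0.6906 0.146  0.05  ]
side remote [0.6832 0.0486 0.05  ]
side remote [0.5796 0.0579 0.05  ]
side remote [0.5984 0.145  0.05  ]
scene pot [ 0.5395 -0.1219  0.12  ]
side pot [ 0.5248 -0.1142  0.12  ]
scene lug [ 0.4517 -0.1576  0.1   ]
side lug [ 0.4512 -0.1622  0.1   ]
tri rodA [ 0.4811 -0.3301  0.2302]
tri rodB [ 0.4604 -0.3473  0.2045]
tri rodC [ 0.4154 -0.3552  0.2031]
scene rack [ 0.3981 -0.3835  0.055 ]
scene rack [ 0.3857 -0.338   0.055 ]
scene rack [ 0.5894 -0.2838  0.055 ]
scene rack [ 0.611 -0.33   0.055]
side rack [ 0.5759 -0.3276  0.055 ]
side rack [ 0.3859 -0.3694  0.055 ]
side rack [ 0.533  -0.3043  0.055 ]
side rack [ 0.3796 -0.354   0.055 ]
```

View pics/c1.png

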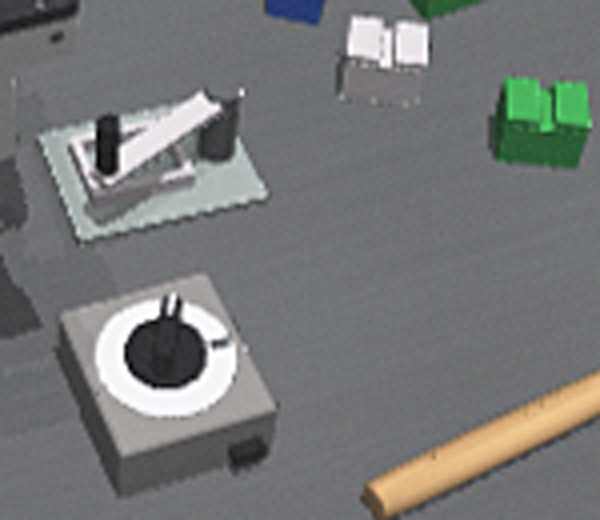

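carry_out([
  {"dx": 1},
  {"dx": 1},
  {"dx": 1},
  {"dx": 1},
  {"dx": 1},
  {"dx": 1},
  {"dx": 1},
  {"dx": 1},
  {"dx": 1},
  {"dx": 0, "dz": -1},
  {"dz": -1},
  {},
  {},
])

```text
invalid input
```

```bash
python3 - <<'E'
from h import *
a=snap('wrist','w1'); print(robot.get_obs()['tool_pos'])
cv2.imwrite('pics/w1b.png',cv2.resize(a,(800,600),interpolation=cv2.INTER_CUBIC))
E
```

```text
[5.49809064e-01 2.99129554e-05 3.01944569e-01]
```

View pics/w1b.png

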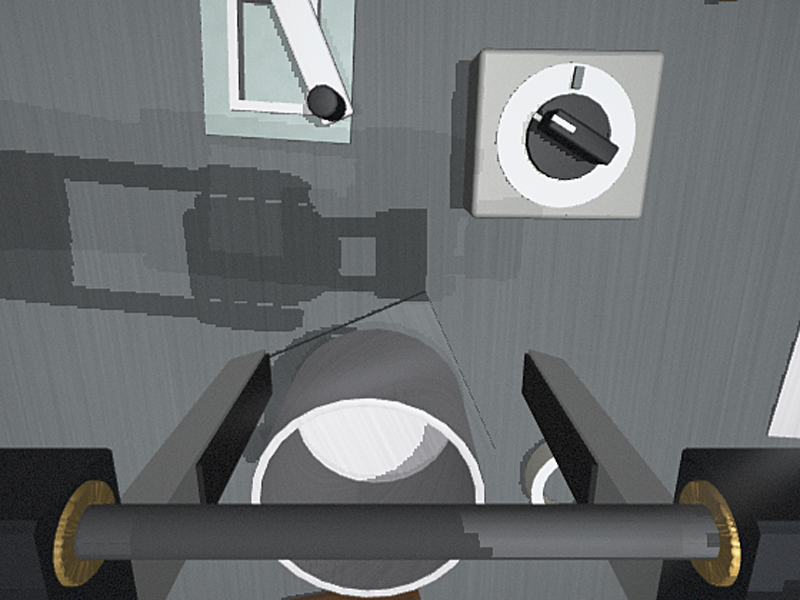

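The picture is from the start pose. It shows the pin top at (325,102), the clip at (578,77), the dial pointer at about (555,120) and the pot rim centre at about (368,497). I'll send rows with every key filled in.

carry_out([
  {"dx": 1, "dy": 0, "dz": 0, "wx": 0, "wy": 0, "wz": 0, "gripper": 0},
  {"dx": 1, "dy": 0, "dz": 0, "wx": 0, "wy": 0, "wz": 0, "gripper": 0},
  {"dx": 1, "dy": 0, "dz": 0, "wx": 0, "wy": 0, "wz": 0, "gripper": 0},
  {"dx": 1, "dy": 0, "dz": 0, "wx": 0, "wy": 0, "wz": 0, "gripper": 0},
  {"dx": 1, "dy": 0, "dz": 0, "wx": 0, "wy": 0, "wz": 0, "gripper": 0},
  {"dx": 1, "dy": 0, "dz": 0, "wx": 0, "wy": 0, "wz": 0, "gripper": 0},
  {"dx": 1, "dy": 0, "dz": 0, "wx": 0, "wy": 0, "wz": 0, "gripper": 0},
  {"dx": 1, "dy": 0, "dz": 0, "wx": 0, "wy": 0, "wz": 0, "gripper": 0},
  {"dx": 1, "dy": 0, "dz": 0, "wx": 0, "wy": 0, "wz": 0, "gripper": 0},
  {"dx": 0, "dy": 0, "dz": 0, "wx": 0, "wy": 0, "wz": 0, "gripper": 0},
  {"dx": 0, "dy": 0, "dz": 0, "wx": 0, "wy": 0, "wz": 0, "gripper": 0},
])

```text
time: 1.12
tool_pos: [0.5498, 0.1806, 0.3023]
ee_rot: [-3.141, 0.001, 1.573]
wrist_force: [0.5, -0.4, -0.4]
width: 0.0939
finger_force: 0.0
```

```bash
python3 - <<'E'
from h import *
a=snap('wrist','w2'); print(robot.get_obs()['tool_pos'])
cv2.imwrite('pics/w2b.png',cv2.resize(a,(800,600),interpolation=cv2.INTER_CUBIC))
E
```

```text
[0.54991949 0.17985333 0.30233754]
```

View pics/w2b.png

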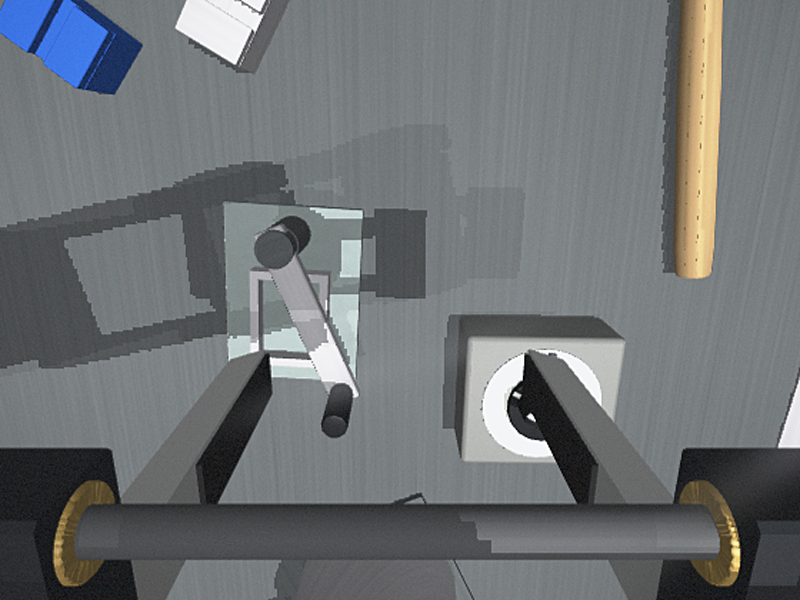

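```bash
python3 - <<'E'
from h import *
k=.7
a=load('w1');b=load('w2')
def P(c,n,u,v,z):
    p=onz(c,u*k,v*k,z); print(n,p.round(4)); return p
print('pin tri',tri(a,(325*k,101*k),b,(335*k,427*k)))
P(a,'pin a',325,101,.1105);P(b,'pin b',335,427,.1105)
p1=P(b,'plTL',223,202,.008);p2=P(b,'plTR',363,210,.008);p3=P(a,'plBL',206,134,.008);p4=P(a,'plBR',350,143,.008)
print('plate ctr',(p1+p2+p3+p4)/4, 'yaw',[np.arctan2(*(q-p)[[1,0]]) for p,q in((p1,p2),(p3,p4))],[np.arctan2(-(q-p)[0],(q-p)[1]) for p,q in((p3,p1),(p4,p2))])
for n,u,v in(('in TL',258,277),('inTR',327,277),('outTL',249,269)):P(b,n,u,v,.022)
for z in(.05,.06,.065,.07,.08):P(b,'post',276,246,z)
q=[P(a,'rem',u,v,.05) for u,v in((482,48),(664,51),(640,218),(473,216))]; print(sum(q)/4)
c=P(a,'clip',578,77,.053)
for u,v in((530,117),(572,132)):P(a,'ptr',u,v,.084)
P(a,'skirt',566,136,.05)
P(a,'pot',368,497,.12)
for n,u,v in(('cBL',177,30),('cB',238,72),('cR',272,0)):P(b,n,u,v,.045)
E
```

```text
pin tri [0.51412757 0.10196586 0.11093819]
pin a [0.5145 0.102  0.1105]
pin b [0.5136 0.1017 0.1105]
plTL [0.4262 0.2221 0.008 ]
plTR [0.5259 0.2165 0.008 ]
plBL [0.4187 0.0883 0.008 ]
plBR [0.5176 0.0822 0.008 ]
plate ctr [0.4720884  0.15227968 0.008     ] yaw [np.float64(-0.05614250934087087), np.float64(-0.0610716506401962)] [np.float64(-0.055973936313638714), np.float64(-0.06216744873087895)]
in TL [0.4509 0.1705 0.022 ]
inTR [0.5002 0.1705 0.022 ]
outTL [0.4449 0.1764 0.022 ]
post [0.4717 0.1984 0.05  ]
post [0.474  0.2003 0.06  ]
post [0.4752 0.2012 0.065 ]
post [0.4763 0.2022 0.07  ]
post [0.4787 0.2041 0.08  ]
rem [0.5998 0.1355 0.05  ]
rem [0.7065 0.1337 0.05  ]
rem [0.7052 0.0361 0.05  ]
rem [0.5985 0.0374 0.05  ]
[0.65248808 0.08567205 0.05      ]
clip [0.6565 0.1193 0.053 ]
ptr [0.6224 0.0956 0.084 ]
ptr [0.646  0.0878 0.084 ]
skirt [0.6534 0.0862 0.05  ]
pot [ 0.5326 -0.1196  0.12  ]
cBL [0.4205 0.3264 0.045 ]
cB [0.4545 0.3035 0.045 ]
cR [0.4775 0.3422 0.045 ]
```

carry_out([
  {"dx": -0.975, "dy": -0.45, "dz": 0, "wx": 0, "wy": 0, "wz": 0, "gripper": 0},
  {"dx": -0.975, "dy": -0.45, "dz": 0, "wx": 0, "wy": 0, "wz": 0, "gripper": 0},
  {"dx": -0.975, "dy": -0.45, "dz": 0, "wx": 0, "wy": 0, "wz": 0, "gripper": 0},
  {"dx": -0.975, "dy": -0.45, "dz": 0, "wx": 0, "wy": 0, "wz": 0, "gripper": 0},
  {"dx": 0, "dy": 0, "dz": 0.94, "wx": 0, "wy": 0, "wz": 0, "gripper": 0},
  {"dx": 0, "dy": 0, "dz": 0.94, "wx": 0, "wy": 0, "wz": 0, "gripper": 0},
  {"dx": 0, "dy": 0, "dz": 0.94, "wx": 0, "wy": 0, "wz": 0, "gripper": 0},
  {"dx": 0, "dy": 0, "dz": 0.94, "wx": 0, "wy": 0, "wz": 0, "gripper": 0},
  {"dx": 0, "dy": 0, "dz": 0.94, "wx": 0, "wy": 0, "wz": 0, "gripper": 0},
  {"dx": 0, "dy": 0, "dz": 0.94, "wx": 0, "wy": 0, "wz": 0, "gripper": 0},
  {"dx": 0, "dy": 0, "dz": 0.94, "wx": 0, "wy": 0, "wz": 0, "gripper": 0},
  {"dx": 0, "dy": 0, "dz": 0, "wx": 0, "wy": 0, "wz": 0, "gripper": 255},
  {"dx": 0, "dy": 0, "dz": 0, "wx": 0, "wy": 0, "wz": 0, "gripper": 255},
  {"dx": 0, "dy": 0, "dz": 0, "wx": 0, "wy": 0, "wz": 0, "gripper": 255},
  {"dx": 0, "dy": 0, "dz": 0, "wx": 0, "wy": 0, "wz": 0, "gripper": 255},
  {"dx": 0, "dy": 0, "dz": 0, "wx": 0, "wy": 0, "wz": 0, "gripper": 255},
  {"dx": 0, "dy": 0, "dz": 0, "wx": 0, "wy": 0, "wz": 0, "gripper": 255},
  {"dx": 0, "dy": 0, "dz": 0, "wx": 0, "wy": 0, "wz": 0, "gripper": 255},
  {"dx": 0, "dy": 0, "dz": 0, "wx": 0, "wy": 0, "wz": 0, "gripper": 255},
])

```text
time: 2.75
tool_pos: [0.5142, 0.1021, 0.1716]
ee_rot: [3.141, -0.0, 1.571]
wrist_force: [0.3, 0.5, 0.5]
width: 0.0443
finger_force: 0.0
```

```bash
python3 - <<'E'
from h import *
H=np.array([.4748,.199]); p=np.array([.514,.102]); 
a0=np.arctan2(*(p-H)[::-1]); th=np.linspace(a0,a0+1.42,13); q=H+.105*np.c_[np.cos(th),np.sin(th)]
d=np.diff(q,axis=0)/.02
print(a0,q[-1]); print('dx(=world y), dy(=world x)',d[:,::-1].round(2).tolist())
E
```

```text
-1.1867400888394628 [0.57695639 0.22327079]
dx(=world y), dy(=world x) [[0.27, 0.56], [0.33, 0.53], [0.39, 0.48], [0.44, 0.43], [0.49, 0.38], [0.53, 0.32], [0.57, 0.25], [0.59, 0.18], [0.61, 0.11], [0.62, 0.04], [0.62, -0.03], [0.61, -0.11]]
```

carry_out([
  {"dx": 0, "dy": 0, "dz": 0, "wx": 0, "wy": 0, "wz": 0, "gripper": 255},
  {"dx": 0, "dy": 0, "dz": 0, "wx": 0, "wy": 0, "wz": 0, "gripper": 255},
  {"dx": 0, "dy": 0, "dz": 0, "wx": 0, "wy": 0, "wz": 0, "gripper": 255},
  {"dx": 0, "dy": 0, "dz": 0, "wx": 0, "wy": 0, "wz": 0, "gripper": 255},
  {"dx": 0, "dy": 0, "dz": 0, "wx": 0, "wy": 0, "wz": 0, "gripper": 255},
  {"dx": 0, "dy": 0, "dz": 0, "wx": 0, "wy": 0, "wz": 0, "gripper": 255},
])

```text
time: 3.25
tool_pos: [0.5138, 0.1022, 0.171]
ee_rot: [-3.141, -0.0, 1.571]
wrist_force: [-0.0, 0.8, 0.2]
width: 0.0153
finger_force: 30.0
```

carry_out([
  {"dx": 0.27, "dy": 0.56, "dz": 0, "wx": 0, "wy": 0, "wz": 0, "gripper": 255},
  {"dx": 0.33, "dy": 0.53, "dz": 0, "wx": 0, "wy": 0, "wz": 0, "gripper": 255},
  {"dx": 0.39, "dy": 0.48, "dz": 0, "wx": 0, "wy": 0, "wz": 0, "gripper": 255},
  {"dx": 0.44, "dy": 0.43, "dz": 0, "wx": 0, "wy": 0, "wz": 0, "gripper": 255},
  {"dx": 0.49, "dy": 0.38, "dz": 0, "wx": 0, "wy": 0, "wz": 0, "gripper": 255},
  {"dx": 0.53, "dy": 0.32, "dz": 0, "wx": 0, "wy": 0, "wz": 0, "gripper": 255},
  {"dx": 0.57, "dy": 0.25, "dz": 0, "wx": 0, "wy": 0, "wz": 0, "gripper": 255},
  {"dx": 0.59, "dy": 0.18, "dz": 0, "wx": 0, "wy": 0, "wz": 0, "gripper": 255},
  {"dx": 0.61, "dy": 0.11, "dz": 0, "wx": 0, "wy": 0, "wz": 0, "gripper": 255},
  {"dx": 0.62, "dy": 0.04, "dz": 0, "wx": 0, "wy": 0, "wz": 0, "gripper": 255},
  {"dx": 0.62, "dy": -0.03, "dz": 0, "wx": 0, "wy": 0, "wz": 0, "gripper": 255},
  {"dx": 0.61, "dy": -0.11, "dz": 0, "wx": 0, "wy": 0, "wz": 0, "gripper": 255},
  {"dx": 0, "dy": 0, "dz": 0, "wx": 0, "wy": 0, "wz": 0, "gripper": 255},
])

```text
time: 4.33
tool_pos: [0.5757, 0.2233, 0.1713]
ee_rot: [-3.139, 0.006, 1.572]
wrist_force: [-4.2, -7.9, 5.0]
width: 0.0157
finger_force: 30.0
```

carry_out([
  {"dx": 0, "dy": 0, "dz": 0, "wx": 0, "wy": 0, "wz": 0, "gripper": 0},
  {"dx": 0, "dy": 0, "dz": 0, "wx": 0, "wy": 0, "wz": 0, "gripper": 0},
  {"dx": 0, "dy": 0, "dz": 0, "wx": 0, "wy": 0, "wz": 0, "gripper": 0},
  {"dx": 0, "dy": 0, "dz": 0, "wx": 0, "wy": 0, "wz": 0, "gripper": 0},
  {"dx": 0, "dy": 0, "dz": -0.92, "wx": 0, "wy": 0, "wz": 0, "gripper": 0},
  {"dx": 0, "dy": 0, "dz": -0.92, "wx": 0, "wy": 0, "wz": 0, "gripper": 0},
  {"dx": 0, "dy": 0, "dz": -0.92, "wx": 0, "wy": 0, "wz": 0, "gripper": 0},
  {"dx": 0, "dy": 0, "dz": -0.92, "wx": 0, "wy": 0, "wz": 0, "gripper": 0},
  {"dx": 0, "dy": 0, "dz": -0.92, "wx": 0, "wy": 0, "wz": 0, "gripper": 0},
  {"dx": 0, "dy": 0, "dz": -0.92, "wx": 0, "wy": 0, "wz": 0, "gripper": 0},
  {"dx": 0, "dy": 0, "dz": -0.92, "wx": 0, "wy": 0, "wz": 0, "gripper": 0},
  {"dx": 0.62, "dy": -0.88, "dz": 0, "wx": 0, "wy": 0, "wz": 0, "gripper": 0},
  {"dx": 0.62, "dy": -0.88, "dz": 0, "wx": 0, "wy": 0, "wz": 0, "gripper": 0},
  {"dx": 0.62, "dy": -0.88, "dz": 0, "wx": 0, "wy": 0, "wz": 0, "gripper": 0},
  {"dx": 0.62, "dy": -0.88, "dz": 0, "wx": 0, "wy": 0, "wz": 0, "gripper": 0},
  {"dx": 0.62, "dy": -0.88, "dz": 0, "wx": 0, "wy": 0, "wz": 0, "gripper": 0},
  {"dx": 0.62, "dy": -0.88, "dz": 0, "wx": 0, "wy": 0, "wz": 0, "gripper": 0},
  {"dx": 0.62, "dy": -0.88, "dz": 0, "wx": 0, "wy": 0, "wz": 0, "gripper": 0},
])

```text
time: 5.83
tool_pos: [0.4527, 0.3111, 0.2999]
ee_rot: [3.141, -0.001, 1.571]
wrist_force: [-0.4, -0.4, -0.2]
width: 0.0939
finger_force: 0.0
```

carry_out([
  {"dx": 0, "dy": 0, "dz": 0, "wx": 0, "wy": 0, "wz": 0.99, "gripper": 0},
  {"dx": 0, "dy": 0, "dz": 0, "wx": 0, "wy": 0, "wz": 0.99, "gripper": 0},
  {"dx": 0, "dy": 0, "dz": 0, "wx": 0, "wy": 0, "wz": 0.99, "gripper": 0},
  {"dx": 0, "dy": 0, "dz": 0, "wx": 0, "wy": 0, "wz": 0.99, "gripper": 0},
  {"dx": 0, "dy": 0, "dz": 0, "wx": 0, "wy": 0, "wz": 0.99, "gripper": 0},
  {"dx": 0, "dy": 0, "dz": 0, "wx": 0, "wy": 0, "wz": 0, "gripper": 0},
  {"dx": 0, "dy": 0, "dz": 0, "wx": 0, "wy": 0, "wz": 0, "gripper": 0},
])

```text
time: 6.42
tool_pos: [0.4536, 0.3104, 0.2999]
ee_rot: [-3.141, -0.001, 0.98]
wrist_force: [0.3, -0.8, -0.2]
width: 0.094
finger_force: 0.0
```

```bash
python3 - <<'E'
from h import *
a=snap('wrist','w3'); print(robot.get_obs()['tool_pos'],robot.get_obs()['ee_rot'])
cv2.imwrite('pics/w3b.png',cv2.resize(a,(800,600),interpolation=cv2.INTER_CUBIC))
E
```

```text
[0.45360997 0.31039967 0.29982221] [-3.14136637e+00 -3.93517091e-04  9.79665150e-01]
```

View pics/w3b.png

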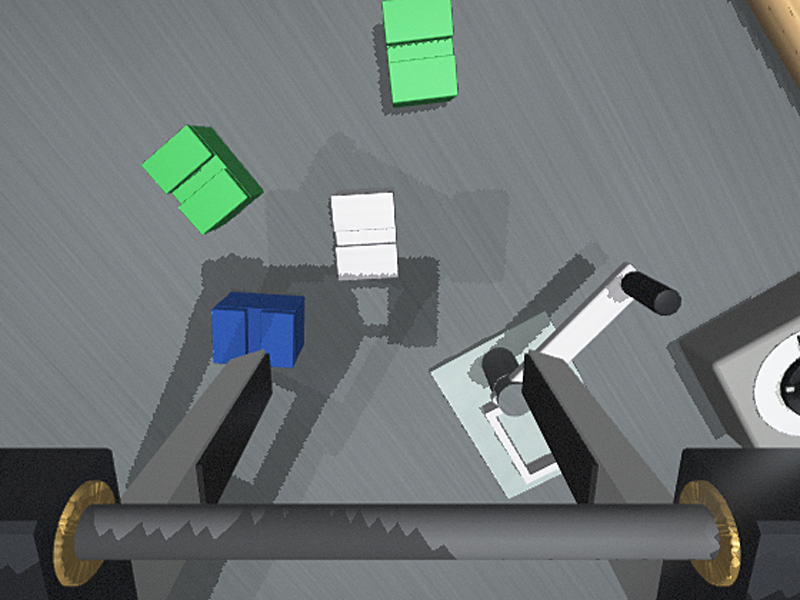

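```bash
python3 - <<'E'
from h import *
from scipy.spatial.transform import Rotation as Ro
k=.7;b=load('w3')
o=robot.get_obs(); R=Ro.from_euler('xyz',o['ee_rot']).as_matrix(); T=o['tool_pos']
def P(n,u,v,z):
    p=onz(b,u*k,v*k,z); print(n,p.round(4),'tool mm',(R.T@(p-T)*1000).round(1)); return p
q=[P('c',u,v,.045) for u,v in((331,195),(394,193),(398,277),(338,280))]
print(sum(q)/4,'tool',R.T@(sum(q)/4-T))
e=(q[1]-q[0])+(q[2]-q[3]); f=(q[0]-q[3])+(q[1]-q[2])
print('xang',np.degrees(np.arctan2(e[1],e[0])),'yang-90',np.degrees(np.arctan2(f[1],f[0]))-90,np.linalg.norm(e)/2,np.linalg.norm(f)/2,'tooly',np.degrees(np.arctan2(R[1,1],R[0,1])))
for u,v in((304,298),(213,308),(292,367),(304,315)):P('blue',u,v,.045)
P('pinTop',667,300,.1105);P('postTop',516,396,.07)
for u,v in((430,370),(551,312),(512,498)):P('plate',u,v,.008)
E
```

```text
c [0.4476 0.3756 0.045 ] tool mm [ 50.7 -41.3 254.9]
c [0.4816 0.3542 0.045 ] tool mm [ 51.9  -1.2 254.8]
c [0.453  0.3071 0.045 ] tool mm [ -3.2   1.4 254.8]
c [0.4187 0.3277 0.045 ] tool mm [ -5.2 -38.6 254.8]
[0.45019631 0.34116817 0.045     ] tool [ 0.0235447  -0.01992405  0.25483601]
xang -31.5575089252299 yang-90 -31.178446270191458 0.0400819317949299 0.05550940143222263 tooly -33.86931648899209
blue [0.3924 0.3303 0.045 ] tool mm [-17.7 -61.9 254.8]
blue [0.3371 0.3591 0.045 ] tool mm [ -24.7 -123.8  254.8]
blue [0.3552 0.2946 0.045 ] tool mm [-68.  -72.8 254.8]
blue [0.3852 0.3207 0.045 ] tool mm [-29.7 -62.5 254.8]
pinTop [0.5761 0.2286 0.1105] tool mm [  0.3 147.3 189.3]
postTop [0.4759 0.2018 0.07  ] tool mm [-77.8  79.1 229.8]
plate [0.427  0.2235 0.008 ] tool mm [-87.1  26.4 291.8]
plate [0.5284 0.2125 0.008 ] tool mm [-39.8 116.7 291.8]
plate [0.4208 0.0868 0.008 ] tool mm [-204.1   97.4  291.7]
```

carry_out([
  {"dx": 0, "dy": 0, "dz": 0, "wx": 0, "wy": 0, "wz": -0.36, "gripper": 0},
  {"dx": 0.61, "dy": -0.47, "dz": 0, "wx": 0, "wy": 0, "wz": 0, "gripper": 0},
  {"dx": 0.61, "dy": -0.47, "dz": 0, "wx": 0, "wy": 0, "wz": 0, "gripper": 0},
  {"dx": 0, "dy": 0, "dz": 0.915, "wx": 0, "wy": 0, "wz": 0, "gripper": 0},
  {"dx": 0, "dy": 0, "dz": 0.915, "wx": 0, "wy": 0, "wz": 0, "gripper": 0},
  {"dx": 0, "dy": 0, "dz": 0.915, "wx": 0, "wy": 0, "wz": 0, "gripper": 0},
  {"dx": 0, "dy": 0, "dz": 0.915, "wx": 0, "wy": 0, "wz": 0, "gripper": 0},
  {"dx": 0, "dy": 0, "dz": 0.915, "wx": 0, "wy": 0, "wz": 0, "gripper": 0},
  {"dx": 0, "dy": 0, "dz": 0.915, "wx": 0, "wy": 0, "wz": 0, "gripper": 0},
  {"dx": 0, "dy": 0, "dz": 0.915, "wx": 0, "wy": 0, "wz": 0, "gripper": 0},
  {"dx": 0, "dy": 0, "dz": 0.915, "wx": 0, "wy": 0, "wz": 0, "gripper": 0},
  {"dx": 0, "dy": 0, "dz": 0.915, "wx": 0, "wy": 0, "wz": 0, "gripper": 0},
  {"dx": 0, "dy": 0, "dz": 0.915, "wx": 0, "wy": 0, "wz": 0, "gripper": 0},
  {"dx": 0, "dy": 0, "dz": 0, "wx": 0, "wy": 0, "wz": 0, "gripper": 0},
])

```text
time: 7.63
tool_pos: [0.4483, 0.3396, 0.1124]
ee_rot: [-3.138, 0.007, 1.022]
wrist_force: [-0.3, -0.1, -1.0]
width: 0.0937
finger_force: 0.0
```

carry_out([
  {"dx": 0, "dy": 0, "dz": 0, "wx": 0, "wy": 0, "wz": 0, "gripper": 255},
  {"dx": 0, "dy": 0, "dz": 0, "wx": 0, "wy": 0, "wz": 0, "gripper": 255},
  {"dx": 0, "dy": 0, "dz": 0, "wx": 0, "wy": 0, "wz": 0, "gripper": 255},
  {"dx": 0, "dy": 0, "dz": 0, "wx": 0, "wy": 0, "wz": 0, "gripper": 255},
  {"dx": 0, "dy": 0, "dz": 0, "wx": 0, "wy": 0, "wz": 0, "gripper": 255},
  {"dx": 0, "dy": 0, "dz": 0, "wx": 0, "wy": 0, "wz": 0, "gripper": 255},
  {"dx": 0, "dy": 0, "dz": 0, "wx": 0, "wy": 0, "wz": 0, "gripper": 255},
  {"dx": 0, "dy": 0, "dz": 0, "wx": 0, "wy": 0, "wz": 0, "gripper": 255},
  {"dx": 0, "dy": 0, "dz": 0, "wx": 0, "wy": 0, "wz": 0, "gripper": 255},
  {"dx": 0, "dy": 0, "dz": 0, "wx": 0, "wy": 0, "wz": 0, "gripper": 255},
  {"dx": 0, "dy": 0, "dz": 0, "wx": 0, "wy": 0, "wz": 0, "gripper": 255},
])

```text
time: 8.55
tool_pos: [0.4499, 0.3413, 0.117]
ee_rot: [-3.14, -0.0, 1.02]
wrist_force: [-2.2, 2.2, 1.5]
width: 0.04
finger_force: 29.9
```

carry_out([
  {"dx": 0, "dy": 0, "dz": -0.86, "wx": 0, "wy": 0, "wz": 0, "gripper": 255},
  {"dx": 0, "dy": 0, "dz": -0.86, "wx": 0, "wy": 0, "wz": 0, "gripper": 255},
  {"dx": 0, "dy": 0, "dz": -0.86, "wx": 0, "wy": 0, "wz": 0, "gripper": 255},
  {"dx": 0, "dy": 0, "dz": -0.86, "wx": 0, "wy": 0, "wz": 0, "gripper": 255},
  {"dx": 0, "dy": 0, "dz": -0.86, "wx": 0, "wy": 0, "wz": 0, "gripper": 255},
  {"dx": 0, "dy": 0, "dz": -0.86, "wx": 0, "wy": 0, "wz": 0, "gripper": 255},
  {"dx": 0, "dy": 0, "dz": 0, "wx": 0, "wy": 0, "wz": -0.822, "gripper": 255},
  {"dx": 0, "dy": 0, "dz": 0, "wx": 0, "wy": 0, "wz": -0.822, "gripper": 255},
  {"dx": 0, "dy": 0, "dz": 0, "wx": 0, "wy": 0, "wz": -0.822, "gripper": 255},
  {"dx": 0, "dy": 0, "dz": 0, "wx": 0, "wy": 0, "wz": -0.822, "gripper": 255},
  {"dx": 0, "dy": 0, "dz": 0, "wx": 0, "wy": 0, "wz": -0.822, "gripper": 255},
])

```text
time: 9.47
tool_pos: [0.4499, 0.3399, 0.2176]
ee_rot: [-3.139, 0.003, 1.518]
wrist_force: [-0.3, -0.5, -6.1]
width: 0.0399
finger_force: 29.9
```

carry_out([
  {"dx": -0.974, "dy": 0.118, "dz": 0, "wx": 0, "wy": 0, "wz": 0, "gripper": 255},
  {"dx": -0.974, "dy": 0.118, "dz": 0, "wx": 0, "wy": 0, "wz": 0, "gripper": 255},
  {"dx": -0.974, "dy": 0.118, "dz": 0, "wx": 0, "wy": 0, "wz": 0, "gripper": 255},
  {"dx": -0.974, "dy": 0.118, "dz": 0, "wx": 0, "wy": 0, "wz": 0, "gripper": 255},
  {"dx": -0.974, "dy": 0.118, "dz": 0, "wx": 0, "wy": 0, "wz": 0, "gripper": 255},
  {"dx": -0.974, "dy": 0.118, "dz": 0, "wx": 0, "wy": 0, "wz": 0, "gripper": 255},
  {"dx": -0.974, "dy": 0.118, "dz": 0, "wx": 0, "wy": 0, "wz": 0, "gripper": 255},
  {"dx": -0.974, "dy": 0.118, "dz": 0, "wx": 0, "wy": 0, "wz": 0, "gripper": 255},
  {"dx": -0.974, "dy": 0.118, "dz": 0, "wx": 0, "wy": 0, "wz": 0, "gripper": 255},
  {"dx": -0.974, "dy": 0.118, "dz": 0, "wx": 0, "wy": 0, "wz": 0, "gripper": 255},
  {"dx": -0.974, "dy": 0.118, "dz": 0, "wx": 0, "wy": 0, "wz": 0, "gripper": 255},
  {"dx": -0.974, "dy": 0.118, "dz": 0, "wx": 0, "wy": 0, "wz": 0, "gripper": 255},
  {"dx": -0.974, "dy": 0.118, "dz": 0, "wx": 0, "wy": 0, "wz": 0, "gripper": 255},
  {"dx": -0.974, "dy": 0.118, "dz": 0, "wx": 0, "wy": 0, "wz": 0, "gripper": 255},
  {"dx": 0, "dy": 0, "dz": 0, "wx": 0, "wy": 0, "wz": 0, "gripper": 255},
  {"dx": 0, "dy": 0, "dz": 0, "wx": 0, "wy": 0, "wz": 0, "gripper": 255},
])

```text
time: 10.8
tool_pos: [0.467, 0.0656, 0.2183]
ee_rot: [-3.138, 0.001, 1.511]
wrist_force: [0.9, 1.5, -5.5]
width: 0.0399
finger_force: 29.9
```

```bash
python3 - <<'E'
from h import *
a=snap('wrist','w4'); print(robot.get_obs()['tool_pos'],robot.get_obs()['ee_rot'],robot.get_obs()['width'])
cv2.imwrite('pics/w4b.png',cv2.resize(a,(800,600),interpolation=cv2.INTER_CUBIC))
E
```

```text
[0.46702204 0.06637768 0.21860268] [-3.13884538e+00  1.19366565e-04  1.51215633e+00] 0.03975464106474136
```

View pics/w4b.png

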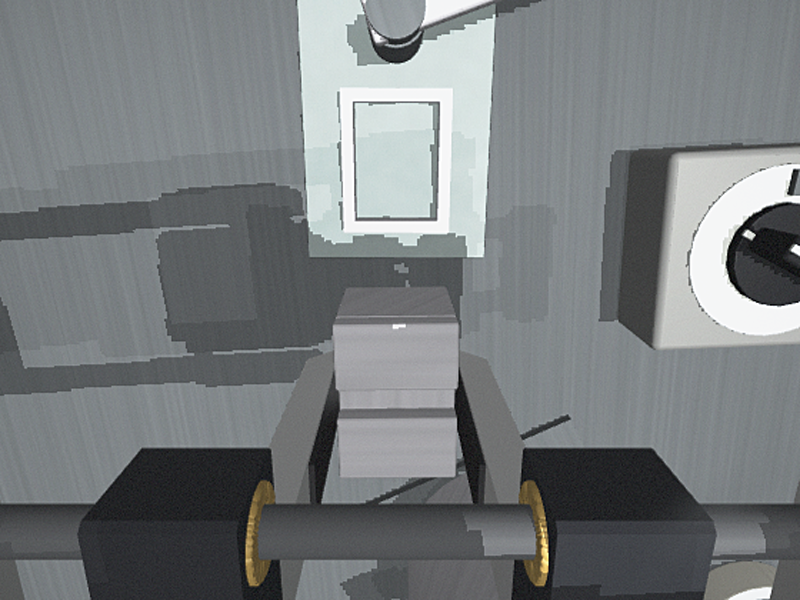

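```bash
python3 - <<'E'
from h import *
from scipy.spatial.transform import Rotation as Ro
k=.7;b=load('w4')
o=robot.get_obs(); R=Ro.from_euler('xyz',o['ee_rot']).as_matrix(); T=o['tool_pos']
def quad(n,pts,z):
    q=np.array([onz(b,u*k,v*k,z) for u,v in pts]); e=q[1]-q[0]+q[2]-q[3]; f=q[0]-q[3]+q[1]-q[2]
    c=q.mean(0); print(n,c.round(4),'tool',(R.T@(c-T)*1000).round(1),'ang',np.degrees(np.arctan2(e[1],e[0])).round(2),np.degrees(np.arctan2(f[1],f[0])).round(2)-90,np.linalg.norm(e)/2,np.linalg.norm(f)/2); return c
p=quad('walls',[(340,88),(453,88),(448,234),(344,234)],.022)
c=quad('coupon',[(334,321),(459,321),(456,477),(341,477)],.1466)
i=quad('inner',[(353,101),(439,101),(437,221),(355,221)],.022)
print(R.T@(p-c)*1000, R[:,1],'tooly',np.degrees(np.arctan2(R[1,1],R[0,1])))
E
```

```text
walls [0.4708 0.1372 0.022 ] tool [ 70.9   0.2 196.6] ang -3.49 -3.700000000000003 0.056083044044952124 0.07320234333064875
coupon [0.4671 0.066  0.1466] tool [-0.4  0.3 72. ] ang -3.44 -2.7900000000000063 0.03922345073354676 0.05649288121264557
inner [0.4707 0.1376 0.022 ] tool [ 71.4   0.  196.6] ang -3.49 -3.5 0.043435010369064275 0.06013764576789707
[ 71.30450723  -0.14464734 124.59235708] [ 0.99827738 -0.0586065  -0.00274727] tooly -3.359843004434498
```

carry_out([
  {"dx": 0.89, "dy": 0, "dz": 0, "wx": 0, "wy": 0, "wz": 0, "gripper": 255},
  {"dx": 0.89, "dy": 0, "dz": 0, "wx": 0, "wy": 0, "wz": 0, "gripper": 255},
  {"dx": 0.89, "dy": 0, "dz": 0, "wx": 0, "wy": 0, "wz": 0, "gripper": 255},
  {"dx": 0.89, "dy": 0, "dz": 0, "wx": 0, "wy": 0, "wz": 0, "gripper": 255},
  {"dx": 0, "dy": 0, "dz": 0, "wx": 0, "wy": 0, "wz": 0, "gripper": 255},
  {"dx": 0, "dy": 0, "dz": 0.76, "wx": 0, "wy": 0, "wz": 0, "gripper": 255},
  {"dx": 0, "dy": 0, "dz": 0.76, "wx": 0, "wy": 0, "wz": 0, "gripper": 255},
  {"dx": 0, "dy": 0, "dz": 0.76, "wx": 0, "wy": 0, "wz": 0, "gripper": 255},
  {"dx": 0, "dy": 0, "dz": 0.76, "wx": 0, "wy": 0, "wz": 0, "gripper": 255},
  {"dx": 0, "dy": 0, "dz": 0.76, "wx": 0, "wy": 0, "wz": 0, "gripper": 255},
  {"dx": 0, "dy": 0, "dz": 0.25, "wx": 0, "wy": 0, "wz": 0, "gripper": 255},
  {"dx": 0, "dy": 0, "dz": 0.25, "wx": 0, "wy": 0, "wz": 0, "gripper": 255},
  {"dx": 0, "dy": 0, "dz": 0.25, "wx": 0, "wy": 0, "wz": 0, "gripper": 255},
  {"dx": 0, "dy": 0, "dz": 0, "wx": 0, "wy": 0, "wz": 0, "gripper": 255},
  {"dx": 0, "dy": 0, "dz": 0, "wx": 0, "wy": 0, "wz": 0, "gripper": 255},
  {"dx": 0, "dy": 0, "dz": 0, "wx": 0, "wy": 0, "wz": 0, "gripper": 255},
])

```text
time: 12.18
tool_pos: [0.4719, 0.1378, 0.1297]
ee_rot: [3.141, -0.0, 1.513]
wrist_force: [-1.6, -0.8, -5.7]
width: 0.0396
finger_force: 29.9
```

carry_out([
  {"dx": 0, "dy": -0.03, "dz": 0.12, "wx": 0, "wy": 0, "wz": 0, "gripper": 255},
  {"dx": 0, "dy": -0.02, "dz": 0.1, "wx": 0, "wy": 0, "wz": 0, "gripper": 255},
  {"dx": 0, "dy": 0, "dz": 0.08, "wx": 0, "wy": 0, "wz": 0, "gripper": 255},
  {"dx": 0, "dy": 0, "dz": 0, "wx": 0, "wy": 0, "wz": 0, "gripper": 255},
  {"dx": 0, "dy": 0, "dz": 0, "wx": 0, "wy": 0, "wz": 0, "gripper": 255},
])

```text
time: 12.6
tool_pos: [0.4713, 0.1378, 0.125]
ee_rot: [3.14, -0.0, 1.513]
wrist_force: [-3.6, -1.7, 7.4]
width: 0.0399
finger_force: 29.9
```

carry_out([
  {"dx": 0, "dy": 0, "dz": 0, "wx": 0, "wy": 0, "wz": 0, "gripper": 0},
  {"dx": 0, "dy": 0, "dz": 0, "wx": 0, "wy": 0, "wz": 0, "gripper": 0},
  {"dx": 0, "dy": 0, "dz": 0, "wx": 0, "wy": 0, "wz": 0, "gripper": 0},
  {"dx": 0, "dy": 0, "dz": 0, "wx": 0, "wy": 0, "wz": 0, "gripper": 0},
  {"dx": 0, "dy": 0, "dz": -0.9, "wx": 0, "wy": 0, "wz": 0, "gripper": 0},
  {"dx": 0, "dy": 0, "dz": -0.9, "wx": 0, "wy": 0, "wz": 0, "gripper": 0},
  {"dx": 0, "dy": 0, "dz": -0.9, "wx": 0, "wy": 0, "wz": 0, "gripper": 0},
  {"dx": 0, "dy": 0, "dz": -0.9, "wx": 0, "wy": 0, "wz": 0, "gripper": 0},
  {"dx": 0, "dy": 0, "dz": -0.9, "wx": 0, "wy": 0, "wz": 0, "gripper": 0},
  {"dx": 0.917, "dy": 0.992, "dz": 0, "wx": 0, "wy": 0, "wz": 0, "gripper": 0},
  {"dx": 0.917, "dy": 0.992, "dz": 0, "wx": 0, "wy": 0, "wz": 0, "gripper": 0},
  {"dx": 0.917, "dy": 0.992, "dz": 0, "wx": 0, "wy": 0, "wz": 0, "gripper": 0},
  {"dx": 0.917, "dy": 0.992, "dz": 0, "wx": 0, "wy": 0, "wz": 0, "gripper": 0},
  {"dx": 0.917, "dy": 0.992, "dz": 0, "wx": 0, "wy": 0, "wz": 0, "gripper": 0},
  {"dx": 0, "dy": 0, "dz": 0, "wx": 0, "wy": 0, "wz": 0, "gripper": 0},
  {"dx": 0, "dy": 0, "dz": 0, "wx": 0, "wy": 0, "wz": 0, "gripper": 0},
])

```text
time: 13.93
tool_pos: [0.5755, 0.2242, 0.2119]
ee_rot: [-3.14, 0.001, 1.514]
wrist_force: [-0.7, -0.6, -0.1]
width: 0.0941
finger_force: 0.0
```

```bash
python3 - <<'E'
from h import *
c=cal('side');a=snap('side','s2'); s=load('scene0')
b=snap('scene','sc2')
print(robot.get_obs()['tool_pos'])
u,v=map(int,proj(load('sc2'),[.471,.1375,.05])); A=cv2.resize(b[max(0,v-50):v+50,u-65:u+65],None,fx=4,fy=4,interpolation=cv2.INTER_CUBIC)
u2,v2=map(int,proj(load('s2'),[.471,.1375,.05])); B=cv2.resize(a[v2-50:v2+50,u2-65:u2+65],None,fx=4,fy=4,interpolation=cv2.INTER_CUBIC)
cv2.imwrite('pics/m1.png',cv2.resize(np.hstack([A,B]),(800,308)));print(u,v,u2,v2)
E
```

```text
[0.57465171 0.22329222 0.21268072]
312 210 291 275
```

View pics/m1.png

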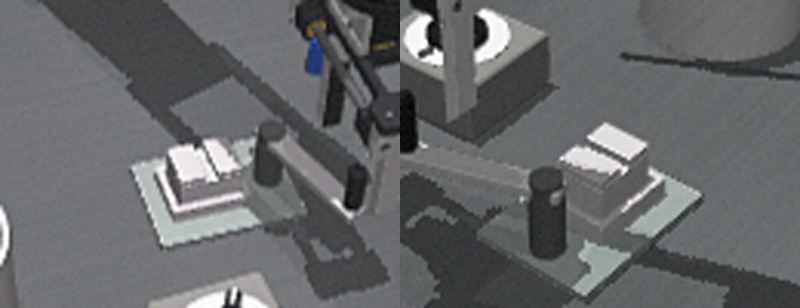

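carry_out([
  {"dx": 0, "dy": 0.05, "dz": 0.72, "wx": 0, "wy": 0, "wz": 0, "gripper": 0},
  {"dx": 0, "dy": 0, "dz": 0.72, "wx": 0, "wy": 0, "wz": 0, "gripper": 0},
  {"dx": 0, "dy": 0, "dz": 0.72, "wx": 0, "wy": 0, "wz": 0, "gripper": 0},
  {"dx": 0, "dy": 0, "dz": 0, "wx": 0, "wy": 0, "wz": 0, "gripper": 255},
  {"dx": 0, "dy": 0, "dz": 0, "wx": 0, "wy": 0, "wz": 0, "gripper": 255},
  {"dx": 0, "dy": 0, "dz": 0, "wx": 0, "wy": 0, "wz": 0, "gripper": 255},
  {"dx": 0, "dy": 0, "dz": 0, "wx": 0, "wy": 0, "wz": 0, "gripper": 255},
  {"dx": 0, "dy": 0, "dz": 0, "wx": 0, "wy": 0, "wz": 0, "gripper": 255},
  {"dx": 0, "dy": 0, "dz": 0, "wx": 0, "wy": 0, "wz": 0, "gripper": 255},
  {"dx": 0, "dy": 0, "dz": 0, "wx": 0, "wy": 0, "wz": 0, "gripper": 255},
  {"dx": 0, "dy": 0, "dz": 0, "wx": 0, "wy": 0, "wz": 0, "gripper": 255},
  {"dx": 0, "dy": 0, "dz": 0, "wx": 0, "wy": 0, "wz": 0, "gripper": 255},
  {"dx": 0, "dy": 0, "dz": 0, "wx": 0, "wy": 0, "wz": 0, "gripper": 255},
  {"dx": 0, "dy": 0, "dz": 0, "wx": 0, "wy": 0, "wz": 0, "gripper": 255},
  {"dx": 0, "dy": 0, "dz": 0, "wx": 0, "wy": 0, "wz": 0, "gripper": 255},
  {"dx": 0, "dy": 0, "dz": 0, "wx": 0, "wy": 0, "wz": 0, "gripper": 255},
  {"dx": 0, "dy": 0, "dz": 0, "wx": 0, "wy": 0, "wz": 0, "gripper": 255},
])

```text
time: 15.45
tool_pos: [0.5754, 0.2235, 0.1698]
ee_rot: [-3.14, 0.001, 1.513]
wrist_force: [-3.4, -0.7, 1.3]
width: 0.0153
finger_force: 30.0
```

```bash
python3 - <<'E'
from h import *
o=robot.get_obs(); p=o['tool_pos'][:2]; y=o['ee_rot'][2]; print(o['tool_pos'],o['width'],o['wrist_force'])
H=np.array([.4748,.1992]); r=np.linalg.norm(p-H); a0=np.arctan2(*(p-H)[::-1]); a1=-np.pi/2-.0595-.02
th=np.linspace(a0,a1,18); q=H+.105*np.c_[np.cos(th),np.sin(th)]; d=np.diff(q,axis=0)/.02
X=np.array([np.cos(y),np.sin(y)]);Y=np.array([np.sin(y),-np.cos(y)])
print(r,a0,q[-1]); print(np.c_[d@X,d@Y].round(2).tolist())
E
```

```text
[0.57538869 0.22350312 0.16977047] 0.015264169964620962 [-3.37619864 -0.6901667   1.3424315 ]
0.10348297434320286 0.23706570377450856 [0.46646129 0.09453164]
[[-0.57, 0.14], [-0.58, 0.07], [-0.58, 0.01], [-0.58, -0.05], [-0.57, -0.12], [-0.55, -0.18], [-0.53, -0.24], [-0.5, -0.3], [-0.46, -0.35], [-0.42, -0.4], [-0.38, -0.45], [-0.32, -0.48], [-0.27, -0.52], [-0.21, -0.54], [-0.15, -0.56], [-0.08, -0.58], [-0.02, -0.58]]
```

carry_out([
  {"dx": -0.57, "dy": 0.14, "dz": 0, "wx": 0, "wy": 0, "wz": 0, "gripper": 255},
  {"dx": -0.58, "dy": 0.07, "dz": 0, "wx": 0, "wy": 0, "wz": 0, "gripper": 255},
  {"dx": -0.58, "dy": 0.01, "dz": 0, "wx": 0, "wy": 0, "wz": 0, "gripper": 255},
  {"dx": -0.58, "dy": -0.05, "dz": 0, "wx": 0, "wy": 0, "wz": 0, "gripper": 255},
  {"dx": -0.57, "dy": -0.12, "dz": 0, "wx": 0, "wy": 0, "wz": 0, "gripper": 255},
  {"dx": -0.55, "dy": -0.18, "dz": 0, "wx": 0, "wy": 0, "wz": 0, "gripper": 255},
  {"dx": -0.53, "dy": -0.24, "dz": 0, "wx": 0, "wy": 0, "wz": 0, "gripper": 255},
  {"dx": -0.5, "dy": -0.3, "dz": 0, "wx": 0, "wy": 0, "wz": 0, "gripper": 255},
  {"dx": -0.46, "dy": -0.35, "dz": 0, "wx": 0, "wy": 0, "wz": 0, "gripper": 255},
  {"dx": -0.42, "dy": -0.4, "dz": 0, "wx": 0, "wy": 0, "wz": 0, "gripper": 255},
  {"dx": -0.38, "dy": -0.45, "dz": 0, "wx": 0, "wy": 0, "wz": 0, "gripper": 255},
  {"dx": -0.32, "dy": -0.48, "dz": 0, "wx": 0, "wy": 0, "wz": 0, "gripper": 255},
  {"dx": -0.27, "dy": -0.52, "dz": 0, "wx": 0, "wy": 0, "wz": 0, "gripper": 255},
  {"dx": -0.21, "dy": -0.54, "dz": 0, "wx": 0, "wy": 0, "wz": 0, "gripper": 255},
  {"dx": -0.15, "dy": -0.56, "dz": 0, "wx": 0, "wy": 0, "wz": 0, "gripper": 255},
  {"dx": -0.08, "dy": -0.58, "dz": 0, "wx": 0, "wy": 0, "wz": 0, "gripper": 255},
  {"dx": -0.02, "dy": -0.58, "dz": 0, "wx": 0, "wy": 0, "wz": 0, "gripper": 255},
  {"dx": 0, "dy": 0, "dz": 0, "wx": 0, "wy": 0, "wz": 0, "gripper": 255},
  {"dx": 0, "dy": 0, "dz": 0, "wx": 0, "wy": 0, "wz": 0, "gripper": 255},
])

```text
time: 17.03
tool_pos: [0.4659, 0.0813, 0.1702]
ee_rot: [3.139, 0.031, 1.509]
wrist_force: [1.4, -35.0, 0.5]
width: 0.0009
finger_force: 20.2
```

carry_out([
  {"dx": -1, "dy": 0, "dz": 0, "wx": 0, "wy": 0, "wz": 0, "gripper": 255},
  {"dx": -0.5, "dy": 0, "dz": 0, "wx": 0, "wy": 0, "wz": 0, "gripper": 255},
  {"dx": 0, "dy": 0, "dz": -1, "wx": 0, "wy": 0, "wz": 0, "gripper": 0},
  {"dx": 0, "dy": 0, "dz": -1, "wx": 0, "wy": 0, "wz": 0, "gripper": 0},
  {"dx": 0, "dy": 0, "dz": -1, "wx": 0, "wy": 0, "wz": 0, "gripper": 0},
  {"dx": 0, "dy": 0, "dz": 0, "wx": 0, "wy": 0, "wz": 0, "gripper": 0},
  {"dx": 0, "dy": 0, "dz": 0, "wx": 0, "wy": 0, "wz": 0, "gripper": 0},
])

```text
time: 17.62
tool_pos: [0.4645, 0.0639, 0.2309]
ee_rot: [3.138, 0.0, 1.513]
wrist_force: [0.3, -0.8, -0.3]
width: 0.0301
finger_force: 0.0
```

```bash
python3 - <<'E'
from h import *
o=robot.get_obs();print(o['tool_pos'],o['wrist_force'],o['ee_rot'])
a=snap('wrist','w5'); b=snap('side','s5')
u2,v2=map(int,proj(load('s5'),[.471,.1375,.05])); B=cv2.resize(b[v2-60:v2+60,u2-80:u2+80],(400,300),interpolation=cv2.INTER_CUBIC)
cv2.imwrite('pics/m2.png',np.hstack([cv2.resize(a,(400,300),interpolation=cv2.INTER_AREA),B]))
E
```

```text
[0.46454245 0.06390893 0.23090833] [ 0.31196647 -0.81594297 -0.32377986] [3.13841364e+00 2.28073702e-04 1.51294563e+00]
```

View pics/m2.png

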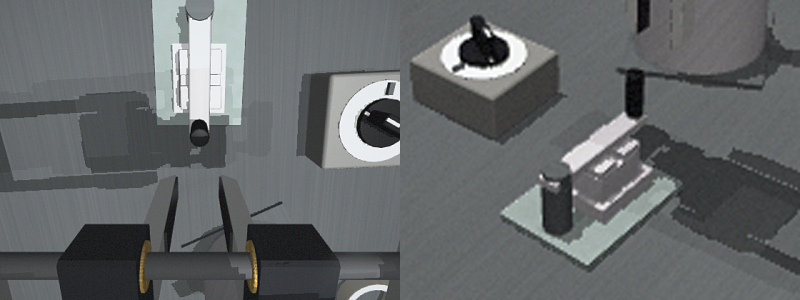

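```bash
python3 - <<'E'
from h import *
b=load('w5'); a=cv2.imread('pics/w5.png')
for v in (150,160,168,174,180,186,192,196,200):
    r=a[v,225:335].max(1).astype(int); d=np.where(r<60)[0]; print(v,d.min()+225 if len(d) else None,d.max()+225 if len(d) else None)
p=onz(b,280,195,.1105); print(p)
H=np.array([.4748,.1992]); y=np.array([.0595,.9982]); d=p[:2]-H; print(np.linalg.norm(d),'angle',np.arctan2(d[1],d[0])+np.pi/2+.0595)
# bar edges
g=cv2.cvtColor(a,cv2.COLOR_BGR2GRAY)
for v in(35,50,110,140,150): print(v,(np.where(g[v,230:330]>200)[0]+230)[[0,-1]])
print(onz(b,280,10,.07))
E
```

```text
150 None None
160 None None
168 273 282
174 268 288
180 267 290
186 267 291
192 266 293
196 267 291
200 268 290
[0.46817977 0.09357705 0.1105    ]
0.10583021600432295 angle -0.0030960412260020442
35 [265 296]
50 [265 329]
110 [243 329]
140 [243 329]
150 [244 329]
[0.47455404 0.19735796 0.07      ]
```

carry_out([
  {"dx": 0.75, "dy": 0.82, "dz": 0, "wx": 0, "wy": 0, "wz": 0, "gripper": 255},
  {"dx": 0.75, "dy": 0.82, "dz": 0, "wx": 0, "wy": 0, "wz": 0, "gripper": 255},
  {"dx": 0, "dy": 0, "dz": 0, "wx": 0, "wy": 0, "wz": 0, "gripper": 255},
  {"dx": 0, "dy": 0, "dz": 0, "wx": 0, "wy": 0, "wz": 0, "gripper": 255},
  {"dx": 0, "dy": 0, "dz": 0, "wx": 0, "wy": 0, "wz": 0, "gripper": 255},
  {"dx": 0, "dy": 0, "dz": 0.75, "wx": 0, "wy": 0, "wz": 0, "gripper": 255},
  {"dx": 0, "dy": 0, "dz": 0.75, "wx": 0, "wy": 0, "wz": 0, "gripper": 255},
  {"dx": 0, "dy": 0, "dz": 0.75, "wx": 0, "wy": 0, "wz": 0, "gripper": 255},
  {"dx": 0, "dy": 0, "dz": 0.75, "wx": 0, "wy": 0, "wz": 0, "gripper": 255},
  {"dx": 0, "dy": -0.2, "dz": 0, "wx": 0, "wy": 0, "wz": 0, "gripper": 255},
  {"dx": 0, "dy": -0.2, "dz": 0, "wx": 0, "wy": 0, "wz": 0, "gripper": 255},
  {"dx": 0, "dy": -0.1, "dz": 0, "wx": 0, "wy": 0, "wz": 0, "gripper": 255},
  {"dx": 0, "dy": -0.08, "dz": 0, "wx": 0, "wy": 0, "wz": 0, "gripper": 255},
  {"dx": 0, "dy": 0, "dz": 0, "wx": 0, "wy": 0, "wz": 0, "gripper": 255},
  {"dx": 0, "dy": 0, "dz": 0, "wx": 0, "wy": 0, "wz": 0, "gripper": 255},
])

```text
time: 18.97
tool_pos: [0.4877, 0.0929, 0.1711]
ee_rot: [3.138, 0.0, 1.513]
wrist_force: [3.3, -1.0, 0.1]
width: 0.0007
finger_force: 1.2
```

carry_out([
  {"dx": 0, "dy": -0.08, "dz": 0, "wx": 0, "wy": 0, "wz": 0, "gripper": 255},
  {"dx": 0, "dy": -0.07, "dz": 0, "wx": 0, "wy": 0, "wz": 0, "gripper": 255},
  {"dx": 0, "dy": 0, "dz": 0, "wx": 0, "wy": 0, "wz": 0, "gripper": 255},
  {"dx": 0, "dy": 0, "dz": 0, "wx": 0, "wy": 0, "wz": 0, "gripper": 255},
])

```text
time: 19.3
tool_pos: [0.4871, 0.0929, 0.1713]
ee_rot: [3.132, -0.0, 1.513]
wrist_force: [9.0, -0.1, -4.1]
width: 0.0006
finger_force: 4.9
```

carry_out([
  {"dx": 0, "dy": 0.5, "dz": 0, "wx": 0, "wy": 0, "wz": 0, "gripper": 255},
  {"dx": 0, "dy": 0, "dz": -0.95, "wx": 0, "wy": 0, "wz": 0, "gripper": 255},
  {"dx": 0, "dy": 0, "dz": -0.95, "wx": 0, "wy": 0, "wz": 0, "gripper": 255},
  {"dx": 0, "dy": 0, "dz": -0.95, "wx": 0, "wy": 0, "wz": 0, "gripper": 255},
  {"dx": 0, "dy": 0, "dz": -0.95, "wx": 0, "wy": 0, "wz": 0, "gripper": 255},
  {"dx": 0, "dy": 0, "dz": -0.95, "wx": 0, "wy": 0, "wz": 0, "gripper": 174},
  {"dx": 0, "dy": 0, "dz": -0.95, "wx": 0, "wy": 0, "wz": 0, "gripper": 174},
  {"dx": 0, "dy": 0, "dz": -0.95, "wx": 0, "wy": 0, "wz": 0, "gripper": 174},
  {"dx": 0, "dy": 0, "dz": -0.95, "wx": 0, "wy": 0, "wz": 0, "gripper": 174},
  {"dx": 0, "dy": 0, "dz": -0.95, "wx": 0, "wy": 0, "wz": 0, "gripper": 174},
  {"dx": 0, "dy": 0, "dz": -0.95, "wx": 0, "wy": 0, "wz": 0, "gripper": 174},
  {"dx": -0.986, "dy": 0.034, "dz": 0, "wx": 0, "wy": 0, "wz": 0, "gripper": 174},
  {"dx": -0.986, "dy": 0.034, "dz": 0, "wx": 0, "wy": 0, "wz": 0, "gripper": 174},
  {"dx": -0.986, "dy": 0.034, "dz": 0, "wx": 0, "wy": 0, "wz": 0, "gripper": 174},
  {"dx": -0.986, "dy": 0.034, "dz": 0, "wx": 0, "wy": 0, "wz": 0, "gripper": 174},
  {"dx": -0.986, "dy": 0.034, "dz": 0, "wx": 0, "wy": 0, "wz": 0, "gripper": 174},
  {"dx": -0.986, "dy": 0.034, "dz": 0, "wx": 0, "wy": 0, "wz": 0, "gripper": 174},
  {"dx": -0.986, "dy": 0.034, "dz": 0, "wx": 0, "wy": 0, "wz": 0, "gripper": 174},
  {"dx": -0.986, "dy": 0.034, "dz": 0, "wx": 0, "wy": 0, "wz": 0, "gripper": 174},
  {"dx": -0.986, "dy": 0.034, "dz": 0, "wx": 0, "wy": 0, "wz": 0, "gripper": 174},
])

```text
time: 20.97
tool_pos: [0.4895, -0.0855, 0.36]
ee_rot: [-3.14, -0.001, 1.514]
wrist_force: [-0.2, 0.1, -0.3]
width: 0.03
finger_force: 0.0
```

carry_out([
  {"dx": -0.986, "dy": 0.034, "dz": 0, "wx": 0, "wy": 0, "wz": 0, "gripper": 174},
  {"dx": -0.986, "dy": 0.034, "dz": 0, "wx": 0, "wy": 0, "wz": 0, "gripper": 174},
  {"dx": -0.986, "dy": 0.034, "dz": 0, "wx": 0, "wy": 0, "wz": 0, "gripper": 174},
  {"dx": -0.986, "dy": 0.034, "dz": 0, "wx": 0, "wy": 0, "wz": 0, "gripper": 174},
  {"dx": -0.986, "dy": 0.034, "dz": 0, "wx": 0, "wy": 0, "wz": 0, "gripper": 174},
  {"dx": -0.986, "dy": 0.034, "dz": 0, "wx": 0, "wy": 0, "wz": 0, "gripper": 174},
  {"dx": -0.986, "dy": 0.034, "dz": 0, "wx": 0, "wy": 0, "wz": 0, "gripper": 174},
  {"dx": -0.986, "dy": 0.034, "dz": 0, "wx": 0, "wy": 0, "wz": 0, "gripper": 174},
  {"dx": -0.986, "dy": 0.034, "dz": 0, "wx": 0, "wy": 0, "wz": 0, "gripper": 174},
  {"dx": -0.986, "dy": 0.034, "dz": 0, "wx": 0, "wy": 0, "wz": 0, "gripper": 174},
  {"dx": -0.986, "dy": 0.034, "dz": 0, "wx": 0, "wy": 0, "wz": 0, "gripper": 174},
  {"dx": -0.986, "dy": 0.034, "dz": 0, "wx": 0, "wy": 0, "wz": 0, "gripper": 174},
  {"dx": -0.986, "dy": 0.034, "dz": 0, "wx": 0, "wy": 0, "wz": 0, "gripper": 174},
  {"dx": -0.986, "dy": 0.034, "dz": 0, "wx": 0, "wy": 0, "wz": 0, "gripper": 174},
  {"dx": -0.986, "dy": 0.034, "dz": 0, "wx": 0, "wy": 0, "wz": 0, "gripper": 174},
  {"dx": 0, "dy": 0, "dz": 0, "wx": 0, "wy": 0, "wz": -0.86, "gripper": 174},
  {"dx": 0, "dy": 0, "dz": 0, "wx": 0, "wy": 0, "wz": -0.86, "gripper": 174},
  {"dx": 0, "dy": 0, "dz": 0, "wx": 0, "wy": 0, "wz": -0.86, "gripper": 174},
  {"dx": 0, "dy": 0, "dz": 0, "wx": 0, "wy": 0, "wz": 0, "gripper": 174},
  {"dx": 0, "dy": 0, "dz": 0, "wx": 0, "wy": 0, "wz": 0, "gripper": 174},
])

```text
time: 22.63
tool_pos: [0.483, -0.3806, 0.3598]
ee_rot: [-3.141, -0.001, 1.82]
wrist_force: [-0.7, 0.7, 0.7]
width: 0.0296
finger_force: 0.0
```

```bash
python3 - <<'E'
from h import *
o=robot.get_obs();print(o['tool_pos'],o['ee_rot'],o['joint_positions'])
a=snap('wrist','w6')
cv2.imwrite('pics/w6b.png',cv2.resize(a,(800,600),interpolation=cv2.INTER_CUBIC))
E
```

```text
[ 0.48303931 -0.38058766  0.35976199] [-3.14117416e+00 -1.35773085e-03  1.82038325e+00] [-7.59642297e-01  2.32359501e-01  1.09318857e+00  3.80291925e-04
  1.81741664e+00 -1.00913692e+00]
```

View pics/w6b.png

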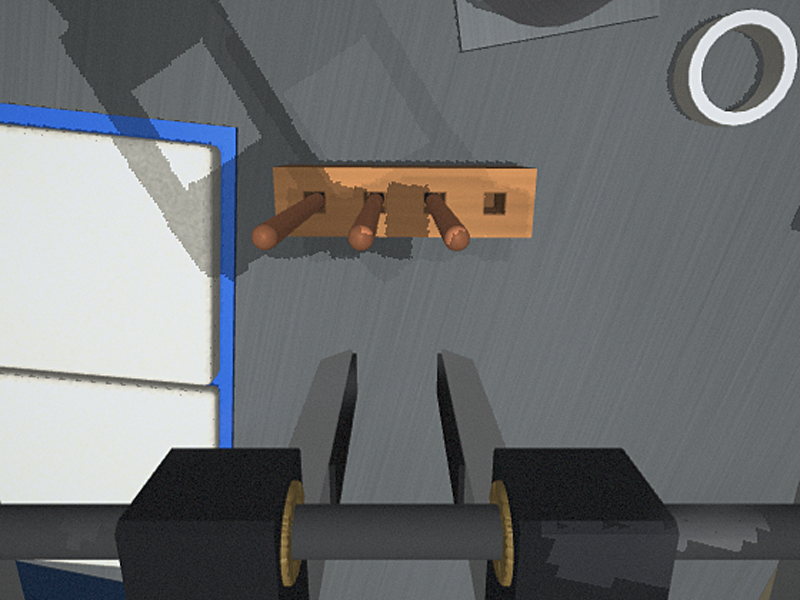

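```bash
cat > t.py <<'E'
from h import *
from scipy.spatial.transform import Rotation as Ro
def TR():
    o=robot.get_obs(); return Ro.from_euler('xyz',o['ee_rot']).as_matrix(), o['tool_pos']
E
python3 - <<'E'
from t import *
k=.7;b=load('w6');R,T=TR()
print('tooly',np.degrees(np.arctan2(R[1,1],R[0,1])))
q=[onz(b,u*k,v*k,.055) for u,v in((274,168),(537,168),(533,237),(280,237))]
c=np.mean(q,0); e=q[1]-q[0]+q[2]-q[3]; an=np.arctan2(e[1],e[0]); print('rack',c,np.degrees(an),np.linalg.norm(q[1]-q[0]))
h=onz(b,494*k,203*k,.055); print('hole4',h,'exp',c[:2]+.066*np.array([np.cos(an),np.sin(an)]))
for u,v in((264,238),(360,238),(457,237)):
    p=onz(b,u*k,v*k,.207); print('rod',p.round(4),'tool',(R.T@(p-T)*1000).round(1))
for s in(-.066,-.022,.022): print('pocket',c[:2]+s*np.array([np.cos(an),np.sin(an)]))
print('potplate w6',onz(b,462*k,51*k,.006))
a=load('w1'); print('w1',onz(a,428*k,292*k,.006),onz(a,270*k,355*k,.006))
# pot rim ellipse in w1: white ring
im=cv2.imread('pics/w1.png');g=im.min(2); 
sel=np.zeros_like(g); sel[275:352,170:345]=1
print('rim', [onz(a,u*k,v*k,.12).round(4).tolist() for u,v in((251,494),(486,494),(372,399))])
E
```

```text
tooly 14.311586799940784
rack [ 0.48011003 -0.33990266  0.055     ] 14.230392455165275 0.18950647247060087
hole4 [ 0.54267248 -0.32393848  0.055     ] exp [ 0.54408482 -0.32367843]
rod [ 0.4146 -0.3559  0.207 ] tool [ 40.7 -60.2 152.9]
rod [ 0.4569 -0.3451  0.207 ] tool [ 40.7 -16.5 152.9]
rod [ 0.4995 -0.3339  0.207 ] tool [ 41.   27.5 152.8]
pocket [ 0.41613523 -0.35612688]
pocket [ 0.45878509 -0.34531073]
pocket [ 0.50143496 -0.33449458]
potplate w6 [ 0.49490552 -0.22269436  0.006     ]
w1 [ 0.57330875 -0.02538201  0.006     ] [ 0.45089146 -0.07632666  0.006     ]
rim [[0.4632, -0.1175, 0.12], [0.6026, -0.1176, 0.12], [0.5359, -0.0553, 0.12]]
```

carry_out([
  {"dx": 0.68, "dy": 0.458, "dz": 0, "wx": 0, "wy": 0, "wz": 0, "gripper": 174},
  {"dx": 0.68, "dy": 0.458, "dz": 0, "wx": 0, "wy": 0, "wz": 0, "gripper": 174},
  {"dx": 0.68, "dy": 0.458, "dz": 0, "wx": 0, "wy": 0, "wz": 0, "gripper": 174},
  {"dx": 0, "dy": 0, "dz": 0, "wx": 0, "wy": 0, "wz": 0, "gripper": 174},
  {"dx": 0, "dy": 0, "dz": 0.848, "wx": 0, "wy": 0, "wz": 0, "gripper": 174},
  {"dx": 0, "dy": 0, "dz": 0.848, "wx": 0, "wy": 0, "wz": 0, "gripper": 174},
  {"dx": 0, "dy": 0, "dz": 0.848, "wx": 0, "wy": 0, "wz": 0, "gripper": 174},
  {"dx": 0, "dy": 0, "dz": 0.848, "wx": 0, "wy": 0, "wz": 0, "gripper": 174},
  {"dx": 0, "dy": 0, "dz": 0.848, "wx": 0, "wy": 0, "wz": 0, "gripper": 174},
  {"dx": 0, "dy": 0, "dz": 0.848, "wx": 0, "wy": 0, "wz": 0, "gripper": 174},
  {"dx": 0, "dy": 0, "dz": 0, "wx": 0, "wy": 0, "wz": 0, "gripper": 255},
  {"dx": 0, "dy": 0, "dz": 0, "wx": 0, "wy": 0, "wz": 0, "gripper": 255},
  {"dx": 0, "dy": 0, "dz": 0, "wx": 0, "wy": 0, "wz": 0, "gripper": 255},
  {"dx": 0, "dy": 0, "dz": 0, "wx": 0, "wy": 0, "wz": 0, "gripper": 255},
  {"dx": 0, "dy": 0, "dz": 0, "wx": 0, "wy": 0, "wz": 0, "gripper": 255},
  {"dx": 0, "dy": 0, "dz": 0, "wx": 0, "wy": 0, "wz": 0, "gripper": 255},
])

```text
time: 24.02
tool_pos: [0.4998, -0.3346, 0.2595]
ee_rot: [3.14, 0.002, 1.823]
wrist_force: [0.3, -0.8, 2.1]
width: 0.0118
finger_force: 30.0
```

Gripped. Now I'll lift the rod and carry it to above the pot.

carry_out([
  {"dx": 0, "dy": 0, "dz": -0.92, "wx": 0, "wy": 0, "wz": 0, "gripper": 255},
  {"dx": 0, "dy": 0, "dz": -0.92, "wx": 0, "wy": 0, "wz": 0, "gripper": 255},
  {"dx": 0, "dy": 0, "dz": -0.92, "wx": 0, "wy": 0, "wz": 0, "gripper": 255},
  {"dx": 0, "dy": 0, "dz": -0.92, "wx": 0, "wy": 0, "wz": 0, "gripper": 255},
  {"dx": 0, "dy": 0, "dz": -0.92, "wx": 0, "wy": 0, "wz": 0, "gripper": 255},
  {"dx": 0, "dy": 0, "dz": -0.92, "wx": 0, "wy": 0, "wz": 0, "gripper": 255},
  {"dx": 0, "dy": 0, "dz": -0.92, "wx": 0, "wy": 0, "wz": 0, "gripper": 255},
  {"dx": 0, "dy": 0, "dz": 0, "wx": 0, "wy": 0, "wz": -0.66, "gripper": 255},
  {"dx": 0, "dy": 0, "dz": 0, "wx": 0, "wy": 0, "wz": -0.66, "gripper": 255},
  {"dx": 0.994, "dy": -0.283, "dz": 0, "wx": 0, "wy": 0, "wz": 0, "gripper": 255},
  {"dx": 0.994, "dy": -0.283, "dz": 0, "wx": 0, "wy": 0, "wz": 0, "gripper": 255},
  {"dx": 0.994, "dy": -0.283, "dz": 0, "wx": 0, "wy": 0, "wz": 0, "gripper": 255},
  {"dx": 0.994, "dy": -0.283, "dz": 0, "wx": 0, "wy": 0, "wz": 0, "gripper": 255},
  {"dx": 0.994, "dy": -0.283, "dz": 0, "wx": 0, "wy": 0, "wz": 0, "gripper": 255},
  {"dx": 0.994, "dy": -0.283, "dz": 0, "wx": 0, "wy": 0, "wz": 0, "gripper": 255},
  {"dx": 0.994, "dy": -0.283, "dz": 0, "wx": 0, "wy": 0, "wz": 0, "gripper": 255},
  {"dx": 0.994, "dy": -0.283, "dz": 0, "wx": 0, "wy": 0, "wz": 0, "gripper": 255},
  {"dx": 0.994, "dy": -0.283, "dz": 0, "wx": 0, "wy": 0, "wz": 0, "gripper": 255},
])

```text
time: 25.52
tool_pos: [0.3806, -0.1898, 0.3875]
ee_rot: [3.141, 0.001, 1.981]
wrist_force: [-0.8, -0.3, -0.1]
width: 0.0114
finger_force: 30.0
```

carry_out([
  {"dx": 0, "dy": 0, "dz": 0, "wx": -0.873, "wy": 0, "wz": 0, "gripper": 255},
  {"dx": 0, "dy": 0, "dz": 0, "wx": -0.873, "wy": 0, "wz": 0, "gripper": 255},
  {"dx": 0, "dy": 0, "dz": 0, "wx": -0.873, "wy": 0, "wz": 0, "gripper": 255},
  {"dx": 0, "dy": 0, "dz": 0, "wx": -0.873, "wy": 0, "wz": 0, "gripper": 255},
  {"dx": 0, "dy": 0, "dz": 0, "wx": 0, "wy": 0, "wz": 0, "gripper": 255},
  {"dx": 0, "dy": 0, "dz": 0, "wx": 0, "wy": 0, "wz": 0, "gripper": 255},
])

```text
time: 26.02
tool_pos: [0.3804, -0.1911, 0.3871]
ee_rot: [2.725, 0.001, 1.979]
wrist_force: [-1.0, -0.4, 0.1]
width: 0.0112
finger_force: 30.0
```

```bash
cat > pot.py <<'E'
from t import *
def pot():
    R,T=TR(); o=robot.get_obs()
    a=np.radians(23.4); L=np.array([[np.cos(a),np.sin(a),0],[-np.sin(a),np.cos(a),0],[0,0,1]]); C=np.array([.534,-.124,0])
    print('T',T.round(4),'width',round(o['width'],4)); z=L@R[:,2]; t=L@(T-C); foot=t+.248*z
    print('local z',z.round(3),'foot local',foot.round(4)); s=(foot[2]-.012)/-z[2]; g=foot+z*s
    print('go',round(s,4),'final foot',g.round(4)); r=foot+z*(foot[2]-.12)/-z[2]; print('at rim',r.round(4))
if __name__=='__main__': pot()
E
python3 pot.py
```

```text
T [ 0.3804 -0.1911  0.3871] width 0.0112
local z [ 0.405 -0.001 -0.914] foot local [-0.0672 -0.0008  0.1604]
go 0.1622 final foot [-0.0015 -0.001   0.012 ]
at rim [-0.0493 -0.0009  0.12  ]
```

carry_out([
  {"dx": 0, "dy": 0, "dz": 1, "wx": 0, "wy": 0, "wz": 0, "gripper": 255},
  {"dx": 0, "dy": 0, "dz": 1, "wx": 0, "wy": 0, "wz": 0, "gripper": 255},
  {"dx": 0, "dy": 0, "dz": 1, "wx": 0, "wy": 0, "wz": 0, "gripper": 255},
  {"dx": 0, "dy": 0, "dz": 1, "wx": 0, "wy": 0, "wz": 0, "gripper": 255},
  {"dx": 0, "dy": 0, "dz": 1, "wx": 0, "wy": 0, "wz": 0, "gripper": 255},
  {"dx": 0, "dy": 0, "dz": 1, "wx": 0, "wy": 0, "wz": 0, "gripper": 255},
  {"dx": 0, "dy": 0, "dz": 1, "wx": 0, "wy": 0, "wz": 0, "gripper": 255},
  {"dx": 0, "dy": 0, "dz": 0.9, "wx": 0, "wy": 0, "wz": 0, "gripper": 255},
  {"dx": 0, "dy": 0, "dz": 0, "wx": 0, "wy": 0, "wz": 0, "gripper": 255},
  {"dx": 0, "dy": 0, "dz": 0, "wx": 0, "wy": 0, "wz": 0, "gripper": 255},
])

```text
time: 26.85
tool_pos: [0.4407, -0.1643, 0.2423]
ee_rot: [2.725, -0.001, 1.984]
wrist_force: [-0.0, 0.0, 0.2]
width: 0.0113
finger_force: 30.0
```

carry_out([
  {"dx": 0, "dy": 0, "dz": 0, "wx": 0, "wy": 0, "wz": 0, "gripper": 147},
  {"dx": 0, "dy": 0, "dz": 0, "wx": 0, "wy": 0, "wz": 0, "gripper": 147},
  {"dx": 0, "dy": 0, "dz": 0, "wx": 0, "wy": 0, "wz": 0, "gripper": 147},
  {"dx": 0, "dy": 0, "dz": 0, "wx": 0, "wy": 0, "wz": 0, "gripper": 147},
  {"dx": 0, "dy": 0, "dz": 0, "wx": 0, "wy": 0, "wz": 0, "gripper": 147},
  {"dx": 0, "dy": 0, "dz": 0, "wx": 0, "wy": 0, "wz": 0, "gripper": 147},
  {"dx": 0, "dy": 0, "dz": -1, "wx": 0, "wy": 0, "wz": 0, "gripper": 147},
  {"dx": 0, "dy": 0, "dz": -1, "wx": 0, "wy": 0, "wz": 0, "gripper": 147},
  {"dx": 0, "dy": 0, "dz": -1, "wx": 0, "wy": 0, "wz": 0, "gripper": 147},
  {"dx": 0, "dy": 0, "dz": -1, "wx": 0, "wy": 0, "wz": 0, "gripper": 147},
  {"dx": 0, "dy": 0, "dz": -1, "wx": 0, "wy": 0, "wz": 0, "gripper": 147},
  {"dx": 0, "dy": 0, "dz": -1, "wx": 0, "wy": 0, "wz": 0, "gripper": 147},
  {"dx": 0, "dy": 0, "dz": -1, "wx": 0, "wy": 0, "wz": 0, "gripper": 147},
  {"dx": 0, "dy": 0, "dz": -1, "wx": 0, "wy": 0, "wz": 0, "gripper": 147},
])

```text
time: 28.02
tool_pos: [0.38, -0.1911, 0.3898]
ee_rot: [2.722, 0.0, 1.981]
wrist_force: [-0.4, -0.9, -0.6]
width: 0.04
finger_force: 0.0
```

```bash
python3 - <<'E'
from pot import *
pot()
a=snap('wrist','w7');b=snap('side','s7');c=snap('scene','c7')
u,v=map(int,proj(load('s7'),[.53,-.12,.12]));u1,v1=map(int,proj(load('c7'),[.53,-.12,.12]))
f=lambda i,u,v:cv2.resize(i[max(v-70,0):v+70,u-65:u+65],(260,280),interpolation=cv2.INTER_CUBIC)
cv2.imwrite('pics/m3.png',np.hstack([cv2.resize(f(b,u,v),(260,280)),f(c,u1,v1),cv2.resize(a,(280,210))[0:210].copy() if 0 else cv2.copyMakeBorder(cv2.resize(a,(280,210)),0,70,0,0,0)]))
E
```

```text
T [ 0.38   -0.1911  0.3898] width 0.04
local z [ 0.407  0.    -0.913] foot local [-0.067  -0.0003  0.1633]
go 0.1657 final foot [ 0.0004 -0.0003  0.012 ]
at rim [-0.0477 -0.0003  0.12  ]
```

View pics/m3.png

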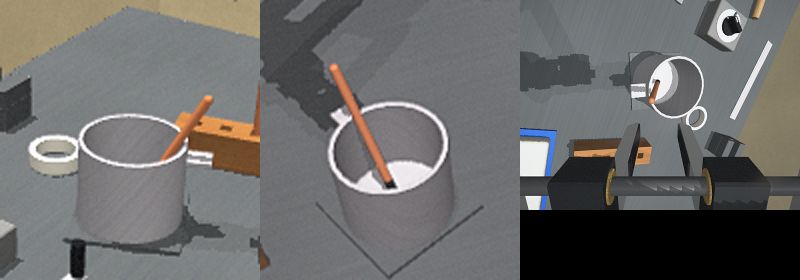

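carry_out([
  {"dx": 0, "dy": 0, "dz": 0, "wx": 0.873, "wy": 0, "wz": 0, "gripper": 174},
  {"dx": 0, "dy": 0, "dz": 0, "wx": 0.873, "wy": 0, "wz": 0, "gripper": 174},
  {"dx": 0, "dy": 0, "dz": 0, "wx": 0.873, "wy": 0, "wz": 0, "gripper": 174},
  {"dx": 0, "dy": 0, "dz": 0, "wx": 0.873, "wy": 0, "wz": 0, "gripper": 174},
  {"dx": -0.956, "dy": 0.053, "dz": 0, "wx": 0, "wy": 0, "wz": 0, "gripper": 174},
  {"dx": -0.956, "dy": 0.053, "dz": 0, "wx": 0, "wy": 0, "wz": 0, "gripper": 174},
  {"dx": -0.956, "dy": 0.053, "dz": 0, "wx": 0, "wy": 0, "wz": 0, "gripper": 174},
  {"dx": -0.956, "dy": 0.053, "dz": 0, "wx": 0, "wy": 0, "wz": 0, "gripper": 174},
  {"dx": -0.956, "dy": 0.053, "dz": 0, "wx": 0, "wy": 0, "wz": 0, "gripper": 174},
  {"dx": -0.956, "dy": 0.053, "dz": 0, "wx": 0, "wy": 0, "wz": 0, "gripper": 174},
  {"dx": -0.956, "dy": 0.053, "dz": 0, "wx": 0, "wy": 0, "wz": 0, "gripper": 174},
  {"dx": -0.956, "dy": 0.053, "dz": 0, "wx": 0, "wy": 0, "wz": 0, "gripper": 174},
  {"dx": -0.956, "dy": 0.053, "dz": 0, "wx": 0, "wy": 0, "wz": 0, "gripper": 174},
  {"dx": 0, "dy": 0, "dz": 0, "wx": 0, "wy": 0, "wz": 0.66, "gripper": 174},
  {"dx": 0, "dy": 0, "dz": 0, "wx": 0, "wy": 0, "wz": 0.66, "gripper": 174},
  {"dx": 0, "dy": 0, "dz": 0, "wx": 0, "wy": 0, "wz": 0, "gripper": 174},
  {"dx": 0, "dy": 0, "dz": 0, "wx": 0, "wy": 0, "wz": 0, "gripper": 174},
])

```text
time: 29.58
tool_pos: [0.4583, -0.3446, 0.3868]
ee_rot: [-3.14, -0.002, 1.825]
wrist_force: [-0.2, 0.0, -0.4]
width: 0.0297
finger_force: 0.0
```

carry_out([
  {"dx": -0.02, "dy": -0.05, "dz": 0.92, "wx": 0, "wy": 0, "wz": 0, "gripper": 174},
  {"dx": 0, "dy": 0, "dz": 0.92, "wx": 0, "wy": 0, "wz": 0, "gripper": 174},
  {"dx": 0, "dy": 0, "dz": 0.92, "wx": 0, "wy": 0, "wz": 0, "gripper": 174},
  {"dx": 0, "dy": 0, "dz": 0.92, "wx": 0, "wy": 0, "wz": 0, "gripper": 174},
  {"dx": 0, "dy": 0, "dz": 0.92, "wx": 0, "wy": 0, "wz": 0, "gripper": 174},
  {"dx": 0, "dy": 0, "dz": 0.92, "wx": 0, "wy": 0, "wz": 0, "gripper": 174},
  {"dx": 0, "dy": 0, "dz": 0.92, "wx": 0, "wy": 0, "wz": 0, "gripper": 174},
  {"dx": 0, "dy": 0, "dz": 0, "wx": 0, "wy": 0, "wz": 0, "gripper": 255},
  {"dx": 0, "dy": 0, "dz": 0, "wx": 0, "wy": 0, "wz": 0, "gripper": 255},
  {"dx": 0, "dy": 0, "dz": 0, "wx": 0, "wy": 0, "wz": 0, "gripper": 255},
  {"dx": 0, "dy": 0, "dz": 0, "wx": 0, "wy": 0, "wz": 0, "gripper": 255},
  {"dx": 0, "dy": 0, "dz": 0, "wx": 0, "wy": 0, "wz": 0, "gripper": 255},
  {"dx": 0, "dy": 0, "dz": 0, "wx": 0, "wy": 0, "wz": 0, "gripper": 255},
])

```text
time: 30.67
tool_pos: [0.4575, -0.3458, 0.2612]
ee_rot: [3.14, 0.002, 1.823]
wrist_force: [1.1, -0.3, -1.0]
width: 0.0116
finger_force: 30.0
```

carry_out([
  {"dx": 0, "dy": 0, "dz": -0.92, "wx": 0, "wy": 0, "wz": 0, "gripper": 255},
  {"dx": 0, "dy": 0, "dz": -0.92, "wx": 0, "wy": 0, "wz": 0, "gripper": 255},
  {"dx": 0, "dy": 0, "dz": -0.92, "wx": 0, "wy": 0, "wz": 0, "gripper": 255},
  {"dx": 0, "dy": 0, "dz": -0.92, "wx": 0, "wy": 0, "wz": 0, "gripper": 255},
  {"dx": 0, "dy": 0, "dz": -0.92, "wx": 0, "wy": 0, "wz": 0, "gripper": 255},
  {"dx": 0, "dy": 0, "dz": -0.92, "wx": 0, "wy": 0, "wz": 0, "gripper": 255},
  {"dx": 0, "dy": 0, "dz": -0.92, "wx": 0, "wy": 0, "wz": 0, "gripper": 255},
  {"dx": 0, "dy": 0, "dz": 0, "wx": 0, "wy": 0, "wz": -0.66, "gripper": 255},
  {"dx": 0, "dy": 0, "dz": 0, "wx": 0, "wy": 0, "wz": -0.66, "gripper": 255},
  {"dx": 0.956, "dy": -0.038, "dz": 0, "wx": 0, "wy": 0, "wz": 0, "gripper": 255},
  {"dx": 0.956, "dy": -0.038, "dz": 0, "wx": 0, "wy": 0, "wz": 0, "gripper": 255},
  {"dx": 0.956, "dy": -0.038, "dz": 0, "wx": 0, "wy": 0, "wz": 0, "gripper": 255},
  {"dx": 0.956, "dy": -0.038, "dz": 0, "wx": 0, "wy": 0, "wz": 0, "gripper": 255},
  {"dx": 0.956, "dy": -0.038, "dz": 0, "wx": 0, "wy": 0, "wz": 0, "gripper": 255},
  {"dx": 0.956, "dy": -0.038, "dz": 0, "wx": 0, "wy": 0, "wz": 0, "gripper": 255},
  {"dx": 0.956, "dy": -0.038, "dz": 0, "wx": 0, "wy": 0, "wz": 0, "gripper": 255},
  {"dx": 0.956, "dy": -0.038, "dz": 0, "wx": 0, "wy": 0, "wz": 0, "gripper": 255},
  {"dx": 0.956, "dy": -0.038, "dz": 0, "wx": 0, "wy": 0, "wz": 0, "gripper": 255},
  {"dx": 0.956, "dy": -0.038, "dz": 0, "wx": 0, "wy": 0, "wz": 0, "gripper": 255},
])

```text
time: 32.25
tool_pos: [0.3733, -0.1725, 0.3894]
ee_rot: [3.141, 0.001, 1.981]
wrist_force: [-0.4, 0.2, -0.8]
width: 0.0114
finger_force: 30.0
```

carry_out([
  {"dx": 0, "dy": 0, "dz": 0, "wx": -0.873, "wy": 0, "wz": 0, "gripper": 255},
  {"dx": 0, "dy": 0, "dz": 0, "wx": -0.873, "wy": 0, "wz": 0, "gripper": 255},
  {"dx": 0, "dy": 0, "dz": 0, "wx": -0.873, "wy": 0, "wz": 0, "gripper": 255},
  {"dx": 0, "dy": 0, "dz": 0, "wx": -0.873, "wy": 0, "wz": 0, "gripper": 255},
  {"dx": 0, "dy": 0, "dz": 0, "wx": 0, "wy": 0, "wz": 0, "gripper": 255},
  {"dx": 0, "dy": 0, "dz": 0, "wx": 0, "wy": 0, "wz": 0, "gripper": 255},
])

```text
time: 32.75
tool_pos: [0.373, -0.1738, 0.389]
ee_rot: [2.725, 0.001, 1.979]
wrist_force: [-0.3, -0.0, -0.5]
width: 0.0117
finger_force: 30.0
```

```bash
python3 pot.py
```

```text
T [ 0.373  -0.1738  0.389 ] width 0.0117
local z [ 0.405 -0.001 -0.914] foot local [-0.0671  0.018   0.1622]
go 0.1643 final foot [-0.0006  0.0178  0.012 ]
at rim [-0.0484  0.0179  0.12  ]
```

carry_out([
  {"dx": 0, "dy": 0, "dz": 1, "wx": 0, "wy": 0, "wz": 0, "gripper": 255},
  {"dx": 0, "dy": 0, "dz": 1, "wx": 0, "wy": 0, "wz": 0, "gripper": 255},
  {"dx": 0, "dy": 0, "dz": 1, "wx": 0, "wy": 0, "wz": 0, "gripper": 255},
  {"dx": 0, "dy": 0, "dz": 1, "wx": 0, "wy": 0, "wz": 0, "gripper": 255},
  {"dx": 0, "dy": 0, "dz": 1, "wx": 0, "wy": 0, "wz": 0, "gripper": 255},
  {"dx": 0, "dy": 0, "dz": 1, "wx": 0, "wy": 0, "wz": 0, "gripper": 255},
  {"dx": 0, "dy": 0, "dz": 1, "wx": 0, "wy": 0, "wz": 0, "gripper": 255},
  {"dx": 0, "dy": 0, "dz": 0.9, "wx": 0, "wy": 0, "wz": 0, "gripper": 255},
  {"dx": 0, "dy": 0, "dz": 0, "wx": 0, "wy": 0, "wz": 0, "gripper": 255},
  {"dx": 0, "dy": 0, "dz": 0, "wx": 0, "wy": 0, "wz": 0, "gripper": 255},
])

```text
time: 33.58
tool_pos: [0.4332, -0.1469, 0.2441]
ee_rot: [2.725, -0.001, 1.984]
wrist_force: [-0.4, -0.6, -0.1]
width: 0.0116
finger_force: 30.0
```

carry_out([
  {"dx": 0, "dy": 0, "dz": 0, "wx": 0, "wy": 0, "wz": 0, "gripper": 147},
  {"dx": 0, "dy": 0, "dz": 0, "wx": 0, "wy": 0, "wz": 0, "gripper": 147},
  {"dx": 0, "dy": 0, "dz": 0, "wx": 0, "wy": 0, "wz": 0, "gripper": 147},
  {"dx": 0, "dy": 0, "dz": 0, "wx": 0, "wy": 0, "wz": 0, "gripper": 147},
  {"dx": 0, "dy": 0, "dz": 0, "wx": 0, "wy": 0, "wz": 0, "gripper": 147},
  {"dx": 0, "dy": 0, "dz": 0, "wx": 0, "wy": 0, "wz": 0, "gripper": 147},
  {"dx": 0, "dy": 0, "dz": -1, "wx": 0, "wy": 0, "wz": 0, "gripper": 147},
  {"dx": 0, "dy": 0, "dz": -1, "wx": 0, "wy": 0, "wz": 0, "gripper": 147},
  {"dx": 0, "dy": 0, "dz": -1, "wx": 0, "wy": 0, "wz": 0, "gripper": 147},
  {"dx": 0, "dy": 0, "dz": -1, "wx": 0, "wy": 0, "wz": 0, "gripper": 147},
  {"dx": 0, "dy": 0, "dz": -1, "wx": 0, "wy": 0, "wz": 0, "gripper": 147},
  {"dx": 0, "dy": 0, "dz": -1, "wx": 0, "wy": 0, "wz": 0, "gripper": 147},
  {"dx": 0, "dy": 0, "dz": -1, "wx": 0, "wy": 0, "wz": 0, "gripper": 147},
  {"dx": 0, "dy": 0, "dz": -1, "wx": 0, "wy": 0, "wz": 0, "gripper": 147},
])

```text
time: 34.75
tool_pos: [0.3726, -0.1737, 0.3917]
ee_rot: [2.722, 0.001, 1.981]
wrist_force: [-0.4, -0.3, -0.3]
width: 0.0399
finger_force: 0.0
```

carry_out([
  {"dx": 0, "dy": 0, "dz": 0, "wx": 0.873, "wy": 0, "wz": 0, "gripper": 174},
  {"dx": 0, "dy": 0, "dz": 0, "wx": 0.873, "wy": 0, "wz": 0, "gripper": 174},
  {"dx": 0, "dy": 0, "dz": 0, "wx": 0.873, "wy": 0, "wz": 0, "gripper": 174},
  {"dx": 0, "dy": 0, "dz": 0, "wx": 0.873, "wy": 0, "wz": 0, "gripper": 174},
  {"dx": -0.918, "dy": -0.177, "dz": 0, "wx": 0, "wy": 0, "wz": 0, "gripper": 174},
  {"dx": -0.918, "dy": -0.177, "dz": 0, "wx": 0, "wy": 0, "wz": 0, "gripper": 174},
  {"dx": -0.918, "dy": -0.177, "dz": 0, "wx": 0, "wy": 0, "wz": 0, "gripper": 174},
  {"dx": -0.918, "dy": -0.177, "dz": 0, "wx": 0, "wy": 0, "wz": 0, "gripper": 174},
  {"dx": -0.918, "dy": -0.177, "dz": 0, "wx": 0, "wy": 0, "wz": 0, "gripper": 174},
  {"dx": -0.918, "dy": -0.177, "dz": 0, "wx": 0, "wy": 0, "wz": 0, "gripper": 174},
  {"dx": -0.918, "dy": -0.177, "dz": 0, "wx": 0, "wy": 0, "wz": 0, "gripper": 174},
  {"dx": -0.918, "dy": -0.177, "dz": 0, "wx": 0, "wy": 0, "wz": 0, "gripper": 174},
  {"dx": -0.918, "dy": -0.177, "dz": 0, "wx": 0, "wy": 0, "wz": 0, "gripper": 174},
  {"dx": -0.918, "dy": -0.177, "dz": 0, "wx": 0, "wy": 0, "wz": 0, "gripper": 174},
  {"dx": 0, "dy": 0, "dz": 0, "wx": 0, "wy": 0, "wz": 0.66, "gripper": 174},
  {"dx": 0, "dy": 0, "dz": 0, "wx": 0, "wy": 0, "wz": 0.66, "gripper": 174},
  {"dx": 0, "dy": 0, "dz": 0, "wx": 0, "wy": 0, "wz": 0, "gripper": 174},
  {"dx": 0, "dy": 0, "dz": 0, "wx": 0, "wy": 0, "wz": 0, "gripper": 174},
])

```text
time: 36.25
tool_pos: [0.4139, -0.3562, 0.3905]
ee_rot: [3.141, -0.0, 1.825]
wrist_force: [0.1, 0.8, -0.0]
width: 0.0297
finger_force: 0.0
```

```bash
python3 - <<'E'
from t import *
R,T=TR();print(T,(R.T@(np.array([.4146,-.3559,.258])-T)/.02).round(3))
a=snap('wrist','w8');b=snap('side','s8');c=snap('scene','c8')
u,v=map(int,proj(load('s8'),[.5,-.15,.12]));u1,v1=map(int,proj(load('c8'),[.5,-.15,.12]))
f=lambda i,u,v:cv2.resize(i[max(v-70,0):v+70,u-70:u+70],(400,400),interpolation=cv2.INTER_CUBIC)
cv2.imwrite('pics/m4.png',np.hstack([f(b,u,v),f(c,u1,v1)]))
E
```

```text
[ 0.41390487 -0.35624106  0.39050427] [0.007 0.037 6.625]
```

View pics/m4.png

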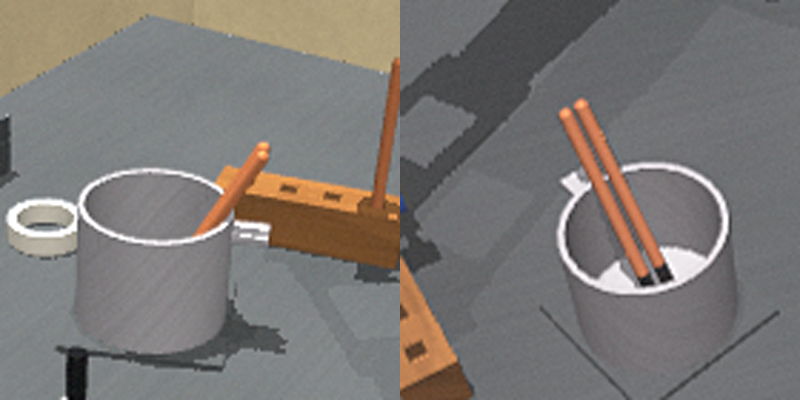

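Two rods are leaning side by side over the lug. Now the third.

carry_out([
  {"dx": 0, "dy": 0.03, "dz": 0.94, "wx": 0, "wy": 0, "wz": 0, "gripper": 174},
  {"dx": 0, "dy": 0, "dz": 0.94, "wx": 0, "wy": 0, "wz": 0, "gripper": 174},
  {"dx": 0, "dy": 0, "dz": 0.94, "wx": 0, "wy": 0, "wz": 0, "gripper": 174},
  {"dx": 0, "dy": 0, "dz": 0.94, "wx": 0, "wy": 0, "wz": 0, "gripper": 174},
  {"dx": 0, "dy": 0, "dz": 0.94, "wx": 0, "wy": 0, "wz": 0, "gripper": 174},
  {"dx": 0, "dy": 0, "dz": 0.94, "wx": 0, "wy": 0, "wz": 0, "gripper": 174},
  {"dx": 0, "dy": 0, "dz": 0.94, "wx": 0, "wy": 0, "wz": 0, "gripper": 174},
  {"dx": 0, "dy": 0, "dz": 0, "wx": 0, "wy": 0, "wz": 0, "gripper": 255},
  {"dx": 0, "dy": 0, "dz": 0, "wx": 0, "wy": 0, "wz": 0, "gripper": 255},
  {"dx": 0, "dy": 0, "dz": 0, "wx": 0, "wy": 0, "wz": 0, "gripper": 255},
  {"dx": 0, "dy": 0, "dz": 0, "wx": 0, "wy": 0, "wz": 0, "gripper": 255},
  {"dx": 0, "dy": 0, "dz": 0, "wx": 0, "wy": 0, "wz": 0, "gripper": 255},
  {"dx": 0, "dy": 0, "dz": 0, "wx": 0, "wy": 0, "wz": 0, "gripper": 255},
])

```text
time: 37.48
tool_pos: [0.4149, -0.3563, 0.2604]
ee_rot: [3.14, 0.002, 1.823]
wrist_force: [-0.2, -0.0, 1.2]
width: 0.0114
finger_force: 30.0
```

carry_out([
  {"dx": 0, "dy": 0, "dz": -0.92, "wx": 0, "wy": 0, "wz": 0, "gripper": 255},
  {"dx": 0, "dy": 0, "dz": -0.92, "wx": 0, "wy": 0, "wz": 0, "gripper": 255},
  {"dx": 0, "dy": 0, "dz": -0.92, "wx": 0, "wy": 0, "wz": 0, "gripper": 255},
  {"dx": 0, "dy": 0, "dz": -0.92, "wx": 0, "wy": 0, "wz": 0, "gripper": 255},
  {"dx": 0, "dy": 0, "dz": -0.92, "wx": 0, "wy": 0, "wz": 0, "gripper": 255},
  {"dx": 0, "dy": 0, "dz": -0.92, "wx": 0, "wy": 0, "wz": 0, "gripper": 255},
  {"dx": 0, "dy": 0, "dz": -0.92, "wx": 0, "wy": 0, "wz": 0, "gripper": 255},
  {"dx": 0, "dy": 0, "dz": 0, "wx": 0, "wy": 0, "wz": -0.66, "gripper": 255},
  {"dx": 0, "dy": 0, "dz": 0, "wx": 0, "wy": 0, "wz": -0.66, "gripper": 255},
  {"dx": 0.912, "dy": 0.222, "dz": 0, "wx": 0, "wy": 0, "wz": 0, "gripper": 255},
  {"dx": 0.912, "dy": 0.222, "dz": 0, "wx": 0, "wy": 0, "wz": 0, "gripper": 255},
  {"dx": 0.912, "dy": 0.222, "dz": 0, "wx": 0, "wy": 0, "wz": 0, "gripper": 255},
  {"dx": 0.912, "dy": 0.222, "dz": 0, "wx": 0, "wy": 0, "wz": 0, "gripper": 255},
  {"dx": 0.912, "dy": 0.222, "dz": 0, "wx": 0, "wy": 0, "wz": 0, "gripper": 255},
  {"dx": 0.912, "dy": 0.222, "dz": 0, "wx": 0, "wy": 0, "wz": 0, "gripper": 255},
  {"dx": 0.912, "dy": 0.222, "dz": 0, "wx": 0, "wy": 0, "wz": 0, "gripper": 255},
  {"dx": 0.912, "dy": 0.222, "dz": 0, "wx": 0, "wy": 0, "wz": 0, "gripper": 255},
])

```text
time: 38.9
tool_pos: [0.3886, -0.2071, 0.3884]
ee_rot: [3.141, 0.001, 1.981]
wrist_force: [0.1, 0.8, -0.4]
width: 0.0114
finger_force: 30.0
```

carry_out([
  {"dx": 0, "dy": 0, "dz": 0, "wx": -0.873, "wy": 0, "wz": 0, "gripper": 255},
  {"dx": 0, "dy": 0, "dz": 0, "wx": -0.873, "wy": 0, "wz": 0, "gripper": 255},
  {"dx": 0, "dy": 0, "dz": 0, "wx": -0.873, "wy": 0, "wz": 0, "gripper": 255},
  {"dx": 0, "dy": 0, "dz": 0, "wx": -0.873, "wy": 0, "wz": 0, "gripper": 255},
  {"dx": 0, "dy": 0, "dz": 0, "wx": 0, "wy": 0, "wz": 0, "gripper": 255},
  {"dx": 0, "dy": 0, "dz": 0, "wx": 0, "wy": 0, "wz": 0, "gripper": 255},
])

```text
time: 39.4
tool_pos: [0.388, -0.2085, 0.3879]
ee_rot: [2.725, 0.001, 1.979]
wrist_force: [-0.8, 0.0, -0.6]
width: 0.0115
finger_force: 30.0
```

```bash
python3 pot.py
```

```text
T [ 0.388  -0.2085  0.3879] width 0.0115
local z [ 0.405 -0.001 -0.914] foot local [-0.0672 -0.0197  0.1612]
go 0.1631 final foot [-0.0011 -0.0198  0.012 ]
at rim [-0.0489 -0.0197  0.12  ]
```

carry_out([
  {"dx": 0, "dy": 0, "dz": 1, "wx": 0, "wy": 0, "wz": 0, "gripper": 255},
  {"dx": 0, "dy": 0, "dz": 1, "wx": 0, "wy": 0, "wz": 0, "gripper": 255},
  {"dx": 0, "dy": 0, "dz": 1, "wx": 0, "wy": 0, "wz": 0, "gripper": 255},
  {"dx": 0, "dy": 0, "dz": 1, "wx": 0, "wy": 0, "wz": 0, "gripper": 255},
  {"dx": 0, "dy": 0, "dz": 1, "wx": 0, "wy": 0, "wz": 0, "gripper": 255},
  {"dx": 0, "dy": 0, "dz": 1, "wx": 0, "wy": 0, "wz": 0, "gripper": 255},
  {"dx": 0, "dy": 0, "dz": 1, "wx": 0, "wy": 0, "wz": 0, "gripper": 255},
  {"dx": 0, "dy": 0, "dz": 0.9, "wx": 0, "wy": 0, "wz": 0, "gripper": 255},
  {"dx": 0, "dy": 0, "dz": 0, "wx": 0, "wy": 0, "wz": 0, "gripper": 255},
  {"dx": 0, "dy": 0, "dz": 0, "wx": 0, "wy": 0, "wz": 0, "gripper": 255},
])

```text
time: 40.23
tool_pos: [0.4483, -0.1817, 0.2432]
ee_rot: [2.725, -0.001, 1.984]
wrist_force: [0.4, 0.1, 0.5]
width: 0.0111
finger_force: 30.0
```

carry_out([
  {"dx": 0, "dy": 0, "dz": 0, "wx": 0, "wy": 0, "wz": 0, "gripper": 147},
  {"dx": 0, "dy": 0, "dz": 0, "wx": 0, "wy": 0, "wz": 0, "gripper": 147},
  {"dx": 0, "dy": 0, "dz": 0, "wx": 0, "wy": 0, "wz": 0, "gripper": 147},
  {"dx": 0, "dy": 0, "dz": 0, "wx": 0, "wy": 0, "wz": 0, "gripper": 147},
  {"dx": 0, "dy": 0, "dz": 0, "wx": 0, "wy": 0, "wz": 0, "gripper": 147},
  {"dx": 0, "dy": 0, "dz": 0, "wx": 0, "wy": 0, "wz": 0, "gripper": 147},
  {"dx": 0, "dy": 0, "dz": -1, "wx": 0, "wy": 0, "wz": 0, "gripper": 147},
  {"dx": 0, "dy": 0, "dz": -1, "wx": 0, "wy": 0, "wz": 0, "gripper": 147},
  {"dx": 0, "dy": 0, "dz": -1, "wx": 0, "wy": 0, "wz": 0, "gripper": 147},
  {"dx": 0, "dy": 0, "dz": -1, "wx": 0, "wy": 0, "wz": 0, "gripper": 147},
  {"dx": 0, "dy": 0, "dz": -1, "wx": 0, "wy": 0, "wz": 0, "gripper": 147},
  {"dx": 0, "dy": 0, "dz": -1, "wx": 0, "wy": 0, "wz": 0, "gripper": 147},
  {"dx": 0, "dy": 0, "dz": -1, "wx": 0, "wy": 0, "wz": 0, "gripper": 147},
  {"dx": 0, "dy": 0, "dz": -1, "wx": 0, "wy": 0, "wz": 0, "gripper": 147},
])

```text
time: 41.4
tool_pos: [0.3876, -0.2084, 0.3907]
ee_rot: [2.722, 0.0, 1.981]
wrist_force: [0.2, -0.1, -0.3]
width: 0.0398
finger_force: 0.0
```

carry_out([
  {"dx": 0, "dy": 0, "dz": 0, "wx": 0.873, "wy": 0, "wz": 0, "gripper": 174},
  {"dx": 0, "dy": 0, "dz": 0, "wx": 0.873, "wy": 0, "wz": 0, "gripper": 174},
  {"dx": 0, "dy": 0, "dz": 0, "wx": 0.873, "wy": 0, "wz": 0, "gripper": 174},
  {"dx": 0, "dy": 0, "dz": 0, "wx": 0.873, "wy": 0, "wz": 0, "gripper": 174},
  {"dx": 0, "dy": 0, "dz": 0, "wx": 0, "wy": 0, "wz": 0.855, "gripper": 174},
  {"dx": 0, "dy": 0, "dz": 0, "wx": 0, "wy": 0, "wz": 0.855, "gripper": 174},
  {"dx": 0, "dy": 0, "dz": 0, "wx": 0, "wy": 0, "wz": 0.855, "gripper": 174},
  {"dx": 0, "dy": 0, "dz": 0, "wx": 0, "wy": 0, "wz": 0.855, "gripper": 174},
  {"dx": 0, "dy": 0, "dz": 0, "wx": 0, "wy": 0, "wz": 0, "gripper": 174},
])

```text
time: 42.15
tool_pos: [0.3882, -0.2083, 0.3896]
ee_rot: [3.141, -0.0, 1.569]
wrist_force: [-0.7, 0.1, 0.1]
width: 0.0297
finger_force: 0.0
```

carry_out([
  {"dx": 0.815, "dy": 0.946, "dz": 0, "wx": 0, "wy": 0, "wz": 0, "gripper": 174},
  {"dx": 0.815, "dy": 0.946, "dz": 0, "wx": 0, "wy": 0, "wz": 0, "gripper": 174},
  {"dx": 0.815, "dy": 0.946, "dz": 0, "wx": 0, "wy": 0, "wz": 0, "gripper": 174},
  {"dx": 0.815, "dy": 0.946, "dz": 0, "wx": 0, "wy": 0, "wz": 0, "gripper": 174},
  {"dx": 0.815, "dy": 0.946, "dz": 0, "wx": 0, "wy": 0, "wz": 0, "gripper": 174},
  {"dx": 0.815, "dy": 0.946, "dz": 0, "wx": 0, "wy": 0, "wz": 0, "gripper": 174},
  {"dx": 0.815, "dy": 0.946, "dz": 0, "wx": 0, "wy": 0, "wz": 0, "gripper": 174},
  {"dx": 0.815, "dy": 0.946, "dz": 0, "wx": 0, "wy": 0, "wz": 0, "gripper": 174},
  {"dx": 0.815, "dy": 0.946, "dz": 0, "wx": 0, "wy": 0, "wz": 0, "gripper": 174},
  {"dx": 0.815, "dy": 0.946, "dz": 0, "wx": 0, "wy": 0, "wz": 0, "gripper": 174},
  {"dx": 0.815, "dy": 0.946, "dz": 0, "wx": 0, "wy": 0, "wz": 0, "gripper": 174},
  {"dx": 0.815, "dy": 0.946, "dz": 0, "wx": 0, "wy": 0, "wz": 0, "gripper": 174},
  {"dx": 0.815, "dy": 0.946, "dz": 0, "wx": 0, "wy": 0, "wz": 0, "gripper": 174},
  {"dx": 0.815, "dy": 0.946, "dz": 0, "wx": 0, "wy": 0, "wz": 0, "gripper": 174},
  {"dx": 0, "dy": 0, "dz": 1, "wx": 0, "wy": 0, "wz": 0, "gripper": 174},
  {"dx": 0, "dy": 0, "dz": 1, "wx": 0, "wy": 0, "wz": 0, "gripper": 174},
  {"dx": 0, "dy": 0, "dz": 1, "wx": 0, "wy": 0, "wz": 0, "gripper": 174},
  {"dx": 0, "dy": 0, "dz": 1, "wx": 0, "wy": 0, "wz": 0, "gripper": 174},
  {"dx": 0, "dy": 0, "dz": 1, "wx": 0, "wy": 0, "wz": 0, "gripper": 174},
  {"dx": 0, "dy": 0, "dz": 0, "wx": 0, "wy": 0, "wz": 0, "gripper": 174},
])

```text
time: 43.82
tool_pos: [0.6516, 0.0198, 0.2838]
ee_rot: [-3.132, -0.001, 1.573]
wrist_force: [-0.3, -0.3, -1.0]
width: 0.0297
finger_force: 0.0
```

```bash
python3 - <<'E'
from t import *
o=robot.get_obs();print(o['tool_pos'],o['ee_rot'],o['joint_positions'].round(2))
a=snap('wrist','w9');c=snap('scene','c9'); b=load('w9')
u,v=map(int,proj(b,[.653,.086,.06])); print(u,v); u0,v0=u-70,v-70
u1,v1=map(int,proj(load('c9'),[.5,-.15,.12]))
cv2.imwrite('pics/m5.png',np.hstack([cv2.resize(a[v0:v0+140,u0:u0+140],(560,560),interpolation=cv2.INTER_CUBIC),cv2.copyMakeBorder(cv2.resize(c[v1-70:v1+70,u1-60:u1+60],(240,280),interpolation=cv2.INTER_CUBIC),0,280,0,0,0)])); print(u0,v0)
E
```

```text
[0.65157341 0.0198103  0.28380531] [-3.13191254e+00 -6.02249334e-04  1.57300731e+00] [-0.06  0.33  1.13  0.    1.7  -0.06]
281 120
211 50
```

View pics/m5.png

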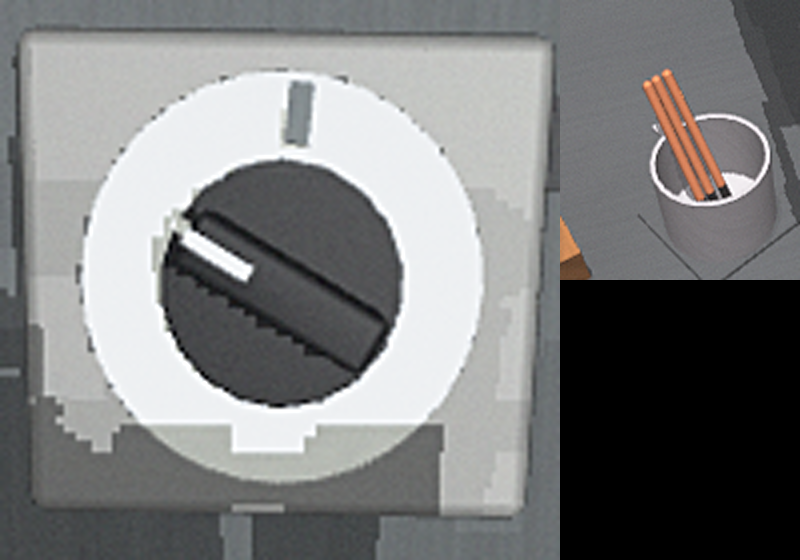

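```bash
python3 - <<'E'
from t import *
b=load('w9');R,T=TR()
P=lambda x,y,z: onz(b,211+x/4-.4,50+y/4-.4,z)
ax=P(282,276,.0505); sk=P(283,283,.058); print('axis',ax,sk)
p1,p2=P(183,238,.084),P(252,275,.084); d=p1-p2; pa=np.degrees(np.arctan2(d[1],d[0]))
# bar edges
e1=P(210,213,.084)-P(383,317,.084); e2=P(180,250,.084)-P(360,365,.084)
q=P(185,232,.084); 
print('pointer',pa,'from axis',[np.degrees(np.arctan2(*(p-sk)[[1,0]])) for p in(p1,p2)],'edges',[np.degrees(np.arctan2(e[1],e[0])) for e in(e1,e2)])
bc=np.mean([P(*v,.084) for v in((210,213),(383,317),(180,250),(360,365))],0); print('barctr',bc)
for x,y in((300,114),(301,82),(298,147)):
    c=P(x,y,.055); print('clip',c,[np.degrees(np.arctan2(*(c-a)[[1,0]])) for a in(ax,sk)],np.linalg.norm((c-sk)[:2]))
print('remote',[P(x,y,.05).round(4)[:2] for x,y in((22,32),(552,38),(525,515),(37,507))])
E
```

```text
axis [0.65246277 0.08717267 0.0505    ] [0.65266199 0.08611807 0.058     ]
pointer 152.5080492078801 from axis [np.float64(153.23812855833947), np.float64(154.86681428908915)] edges [np.float64(149.89238533069314), np.float64(148.08763398808722)]
barctr [0.6528056  0.08671596 0.084     ]
clip [0.65594684 0.11904958 0.055     ] [np.float64(83.76247217485536), np.float64(84.30372160959021)] 0.033094934921370174
clip [0.65610178 0.12508642 0.055     ] [np.float64(84.51747321327485), np.float64(84.95550675019314)] 0.03911987379752899
clip [0.65558934 0.11275025 0.055     ] [np.float64(83.0308088387192), np.float64(83.7273649063853)] 0.026792577118642025
remote [array([0.5999, 0.1349]), array([0.7066, 0.1338]), array([0.7061, 0.0361]), array([0.5987, 0.0376])]
```

carry_out([
  {"dx": 0.835, "dy": 0.014, "dz": 0, "wx": 0, "wy": 0, "wz": 0, "gripper": 174},
  {"dx": 0.835, "dy": 0.014, "dz": 0, "wx": 0, "wy": 0, "wz": 0, "gripper": 174},
  {"dx": 0.835, "dy": 0.014, "dz": 0, "wx": 0, "wy": 0, "wz": 0, "gripper": 174},
  {"dx": 0.835, "dy": 0.014, "dz": 0, "wx": 0, "wy": 0, "wz": 0, "gripper": 174},
  {"dx": 0, "dy": 0, "dz": 0, "wx": 0, "wy": 0, "wz": -0.992, "gripper": 174},
  {"dx": 0, "dy": 0, "dz": 0, "wx": 0, "wy": 0, "wz": -0.992, "gripper": 174},
  {"dx": 0, "dy": 0, "dz": 0, "wx": 0, "wy": 0, "wz": -0.992, "gripper": 174},
  {"dx": 0, "dy": 0, "dz": 0, "wx": 0, "wy": 0, "wz": -0.992, "gripper": 174},
  {"dx": 0, "dy": 0, "dz": 0, "wx": 0, "wy": 0, "wz": -0.992, "gripper": 174},
  {"dx": 0, "dy": 0, "dz": 0, "wx": 0, "wy": 0, "wz": -0.992, "gripper": 174},
  {"dx": 0, "dy": 0, "dz": 0, "wx": 0, "wy": 0, "wz": -0.992, "gripper": 174},
  {"dx": 0, "dy": 0, "dz": 0, "wx": 0, "wy": 0, "wz": -0.992, "gripper": 174},
  {"dx": 0, "dy": 0, "dz": 0, "wx": 0, "wy": 0, "wz": -0.992, "gripper": 174},
  {"dx": 0, "dy": 0, "dz": 0, "wx": 0, "wy": 0, "wz": 0, "gripper": 174},
  {"dx": 0, "dy": 0, "dz": 0, "wx": 0, "wy": 0, "wz": 0, "gripper": 174},
])

```text
time: 45.17
tool_pos: [0.6547, 0.0867, 0.2918]
ee_rot: [3.14, 0.003, 2.64]
wrist_force: [-0.2, -0.4, 0.8]
width: 0.0299
finger_force: 0.0
```

carry_out([
  {"dx": 0.088, "dy": -0.048, "dz": 0.94, "wx": 0, "wy": 0, "wz": 0, "gripper": 174},
  {"dx": 0, "dy": 0, "dz": 0.94, "wx": 0, "wy": 0, "wz": 0, "gripper": 174},
  {"dx": 0, "dy": 0, "dz": 0.94, "wx": 0, "wy": 0, "wz": 0, "gripper": 174},
  {"dx": 0, "dy": 0, "dz": 0.94, "wx": 0, "wy": 0, "wz": 0, "gripper": 174},
  {"dx": 0, "dy": 0, "dz": 0.94, "wx": 0, "wy": 0, "wz": 0, "gripper": 174},
  {"dx": 0, "dy": 0, "dz": 0.94, "wx": 0, "wy": 0, "wz": 0, "gripper": 174},
  {"dx": 0, "dy": 0, "dz": 0.94, "wx": 0, "wy": 0, "wz": 0, "gripper": 174},
  {"dx": 0, "dy": 0, "dz": 0, "wx": 0, "wy": 0, "wz": 0, "gripper": 174},
  {"dx": 0, "dy": 0, "dz": 0, "wx": 0, "wy": 0, "wz": 0, "gripper": 255},
  {"dx": 0, "dy": 0, "dz": 0, "wx": 0, "wy": 0, "wz": 0, "gripper": 255},
  {"dx": 0, "dy": 0, "dz": 0, "wx": 0, "wy": 0, "wz": 0, "gripper": 255},
  {"dx": 0, "dy": 0, "dz": 0, "wx": 0, "wy": 0, "wz": 0, "gripper": 255},
  {"dx": 0, "dy": 0, "dz": 0, "wx": 0, "wy": 0, "wz": 0, "gripper": 255},
  {"dx": 0, "dy": 0, "dz": 0, "wx": 0, "wy": 0, "wz": 0, "gripper": 255},
])

```text
time: 46.33
tool_pos: [0.6523, 0.0859, 0.1591]
ee_rot: [-3.141, 0.001, 2.641]
wrist_force: [-2.0, -3.9, 3.9]
width: 0.0119
finger_force: 30.0
```

carry_out([
  {"dx": 0, "dy": 0, "dz": 0, "wx": 0, "wy": 0, "wz": 0.813, "gripper": 255},
  {"dx": 0, "dy": 0, "dz": 0, "wx": 0, "wy": 0, "wz": 0.813, "gripper": 255},
  {"dx": 0, "dy": 0, "dz": 0, "wx": 0, "wy": 0, "wz": 0.813, "gripper": 255},
  {"dx": 0, "dy": 0, "dz": 0, "wx": 0, "wy": 0, "wz": 0.813, "gripper": 255},
  {"dx": 0, "dy": 0, "dz": 0, "wx": 0, "wy": 0, "wz": 0.813, "gripper": 255},
  {"dx": 0, "dy": 0, "dz": 0, "wx": 0, "wy": 0, "wz": 0.813, "gripper": 255},
  {"dx": 0, "dy": 0, "dz": 0, "wx": 0, "wy": 0, "wz": 0.813, "gripper": 255},
  {"dx": 0, "dy": 0, "dz": 0, "wx": 0, "wy": 0, "wz": 0.813, "gripper": 255},
  {"dx": 0, "dy": 0, "dz": 0, "wx": 0, "wy": 0, "wz": 0.813, "gripper": 255},
  {"dx": 0, "dy": 0, "dz": 0, "wx": 0, "wy": 0, "wz": 0.813, "gripper": 255},
  {"dx": 0, "dy": 0, "dz": 0, "wx": 0, "wy": 0, "wz": 0.813, "gripper": 255},
  {"dx": 0, "dy": 0, "dz": 0, "wx": 0, "wy": 0, "wz": 0.813, "gripper": 255},
  {"dx": 0, "dy": 0, "dz": 0, "wx": 0, "wy": 0, "wz": 0, "gripper": 255},
  {"dx": 0, "dy": 0, "dz": 0, "wx": 0, "wy": 0, "wz": 0, "gripper": 255},
  {"dx": 0, "dy": 0, "dz": 0, "wx": 0, "wy": 0, "wz": 0, "gripper": 255},
])

```text
time: 47.58
tool_pos: [0.6521, 0.0858, 0.1591]
ee_rot: [3.141, 0.002, 1.474]
wrist_force: [-2.9, -4.3, 5.8]
width: 0.0118
finger_force: 30.0
```

carry_out([
  {"dx": 0, "dy": 0, "dz": 0, "wx": 0, "wy": 0, "wz": 0, "gripper": 174},
  {"dx": 0, "dy": 0, "dz": 0, "wx": 0, "wy": 0, "wz": 0, "gripper": 174},
  {"dx": 0, "dy": 0, "dz": 0, "wx": 0, "wy": 0, "wz": 0, "gripper": 174},
  {"dx": 0, "dy": 0, "dz": 0, "wx": 0, "wy": 0, "wz": 0, "gripper": 174},
  {"dx": 0, "dy": 0, "dz": 0, "wx": 0, "wy": 0, "wz": 0, "gripper": 174},
  {"dx": 0, "dy": 0, "dz": -0.9, "wx": 0, "wy": 0, "wz": 0, "gripper": 174},
  {"dx": 0, "dy": 0, "dz": -0.9, "wx": 0, "wy": 0, "wz": 0, "gripper": 174},
  {"dx": 0, "dy": 0, "dz": -0.9, "wx": 0, "wy": 0, "wz": 0, "gripper": 174},
  {"dx": 0, "dy": 0, "dz": -0.9, "wx": 0, "wy": 0, "wz": 0, "gripper": 174},
  {"dx": 0, "dy": 0, "dz": -0.9, "wx": 0, "wy": 0, "wz": 0, "gripper": 174},
  {"dx": 0, "dy": 0, "dz": -0.9, "wx": 0, "wy": 0, "wz": 0, "gripper": 174},
  {"dx": 0, "dy": 0, "dz": -0.9, "wx": 0, "wy": 0, "wz": 0, "gripper": 174},
  {"dx": -0.83, "dy": 0, "dz": 0, "wx": 0, "wy": 0, "wz": 0, "gripper": 174},
  {"dx": -0.83, "dy": 0, "dz": 0, "wx": 0, "wy": 0, "wz": 0, "gripper": 174},
  {"dx": -0.83, "dy": 0, "dz": 0, "wx": 0, "wy": 0, "wz": 0, "gripper": 174},
  {"dx": -0.83, "dy": 0, "dz": 0, "wx": 0, "wy": 0, "wz": 0, "gripper": 174},
  {"dx": 0, "dy": 0, "dz": 0, "wx": 0, "wy": 0, "wz": 0, "gripper": 174},
  {"dx": 0, "dy": 0, "dz": 0, "wx": 0, "wy": 0, "wz": 0, "gripper": 174},
])

```text
time: 49.08
tool_pos: [0.6456, 0.0204, 0.2839]
ee_rot: [-3.142, -0.001, 1.47]
wrist_force: [-0.4, 0.2, 0.4]
width: 0.0299
finger_force: 0.0
```

```bash
python3 - <<'E'
from t import *
o=robot.get_obs();print(o['tool_pos'],o['ee_rot'])
a=snap('wrist','w10');c=snap('scene','c10');s=snap('side','s10'); b=load('w10')
u,v=map(int,proj(b,[.653,.086,.06])); u0,v0=u-70,v-70; print(u0,v0)
def cr(i,n,X,r,h): 
    u,v=map(int,proj(load(n),X)); return cv2.resize(i[max(v-r,0):v+r,u-r:u+r],(h,h),interpolation=cv2.INTER_CUBIC)
right=np.vstack([cr(c,'c10',[.5,-.14,.12],60,240),cr(s,'s10',[.47,.14,.05],45,240)])
cv2.imwrite('pics/m6.png',np.hstack([cv2.resize(a[v0:v0+140,u0:u0+140],(560,560),interpolation=cv2.INTER_CUBIC),cv2.copyMakeBorder(right,0,80,0,0,0)]))
E
```

```text
[0.64558961 0.02041027 0.28388185] [-3.14154050e+00 -8.54418527e-04  1.47043936e+00]
208 50
```

View pics/m6.png

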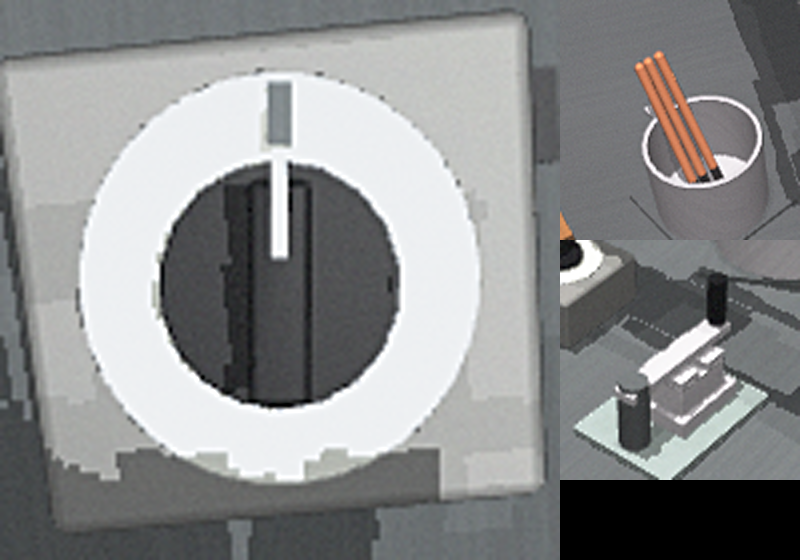

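The pointer column (280) matches the clip (279), the three rods lean over the lug, and the lever is shut over the seated coupon. I'm handing it in.

```bash
python3 -c "
from bench import robot
print(robot.close_job())"
```

```text
the job is handed in; nothing more can be done
None
```

I've handed the job in: the coupon is seated with the lever shut over it, all three rods lean over the pot's lug side, and the dial points at the clip; the last pictures show all three, but no verdict came back.

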